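# Put the delivery tray right: swap misfiled parcels and close up the returns

### The job

The red, blue and yellow parcels have been filed in one another's bays of the delivery tray: move each to the bay with label plates of its own colour. The white return parcel on the counter belongs in the tray's end section beside the brown one; push the sliding stop up so that these two stand snug between it and the fixed wall. All five parcels end upright on the tray's floor, and none may be knocked over on the way.

Things in the scene. Friction and masses are not known exactly. Their poses are not given: they have to be found in the camera images.
- tray: Fixed aluminium tray, 406 mm (y) x 90 mm (x); origin: centre of its underside. Floor top at z 4 mm, side lips 25 mm high, 84 mm between them. From -y: three bays 62 mm wide, centres y -169, -104, -39, partitions 50 mm high; fixed wall 90 mm high, its +y face at y -5; then the end section, up to the sliding stop: room for two cartons side by side along y, its half by the stop empty at the start.
- stop (a joint): Sliding stop: upright green plate 66 mm wide (tray x), 3 mm thick, black rubber edge on top at 97 mm, foot 48 mm long, 8 mm high behind it (+y). Value in m: 0 = open, its inner face at tray y 145 mm; grows as it slides to the wall (face y = 145 mm - value), end at 0.11. Starts 0 to 0.025; snug on two cartons at 0.066. Stays where left (friction 1.5 N). Push it from behind, above the foot.
- label_red: Marks the red bay: a pair of sloping red plates (54 by 26 mm) clipped to the outside of the two long lips of the tray at one of the three bays, topping out at about 29 mm above the counter. Origin at the centre of that bay's floor, on the floor's top surface; axes parallel to the tray's.
- label_blue: Marks the blue bay: a pair of sloping blue plates (54 by 26 mm) clipped to the outside of the two long lips of the tray at one of the three bays, topping out at about 29 mm above the counter. Origin at the centre of that bay's floor, on the floor's top surface; axes parallel to the tray's.
- label_yellow: Marks the yellow bay: a pair of sloping yellow plates (54 by 26 mm) clipped to the outside of the two long lips of the tray at one of the three bays, topping out at about 29 mm above the counter. Origin at the centre of that bay's floor, on the floor's top surface; axes parallel to the tray's.
- parcel_red: Brown with its top and the uppermost 30 mm of its sides red; a closed rigid carton on end, 56 mm (its x) by 42 mm (its y) by 118 mm tall, 0.13 to 0.25 kg. Origin: centre of its underside, z up. Grip from above across the 56 mm, near the top. Starts in a bay of the tray that has another colour.
- parcel_blue: Brown with its top and the uppermost 30 mm of its sides blue; a closed rigid carton on end, 56 mm (its x) by 42 mm (its y) by 106 mm tall, 0.13 to 0.25 kg. Origin: centre of its underside, z up. Grip from above across the 56 mm, near the top. Starts in a bay of the tray that has another colour.
- parcel_yellow: Brown with its top and the uppermost 30 mm of its sides yellow; a closed rigid carton on end, 56 mm (its x) by 42 mm (its y) by 126 mm tall, 0.13 to 0.25 kg. Origin: centre of its underside, z up. Grip from above across the 56 mm, near the top. Starts in a bay of the tray that has another colour.
- return_brown: All brown with a black band round it 30 mm below the top and a black stripe over the top; a closed rigid carton on end, 56 mm (its x) by 42 mm (its y) by 112 mm tall, 0.13 to 0.25 kg. Origin: centre of its underside, z up. Grip from above across the 56 mm, near the top. Already stands in the tray's end section, next to the fixed wall.
- return_white: White with a black band round it 30 mm below the top and a black stripe over the top; a closed rigid carton on end, 56 mm (its x) by 42 mm (its y) by 120 mm tall, 0.13 to 0.25 kg. Origin: centre of its underside, z up. Grip from above across the 56 mm, near the top. Starts standing on the counter beside the tray.
There are look-alikes about, which are no part of the job. What is shaped like the parcel_blue but green is not meant.

How it is judged:
By the outcome, as a careful person would: the job done as asked, in the order asked, and still so for the second after the job is handed in, with the robot touching nothing.
It also fails if it takes over 120 s, if anything falls off the work surface, if the arm or the gripper's body presses on something with over 40 N, if the wrist force passes 120 N, or if a joint passes its speed limit or range.

### The arm

A 6-joint arm with a two-finger parallel gripper is mounted at the origin on the work surface. World frame = base frame: x ahead of the robot, y to its left, z up, the work surface at z = 0. Lengths are in m, angles in rad, forces in N, time in s.
With the tool pointing down it reaches from about 0.35 to 0.8 m from the base axis. Payload 7.3 kg.
Tool frame: the origin (TCP) lies on the centre line of the jaws, within the pads' length; the fingertips stand arm.nose_length ahead of it and the grasp point (between the pads) lies 5 mm behind it (arm.nose_length is the distance from the TCP to the fingertips, in m); z points along the fingers, x is the direction in which the jaws open and shut, and the axes are right-handed (so a half turn about z gives the same grasp; the last joint's range is limited). The gripper opens to 85 mm and grips with 20 to 120 N. Pads are 22 mm wide; open, the fingers measure 114 mm over their backs; the gripper's body (76 mm by 85 mm) begins 54 mm behind the grasp point. The pads swing forward as they close: fully open they stand 13 mm farther back than shut.
Start: joints at [1.033, 0.342, 1.524, -0, 1.275, -0.146], TCP at [0.2, 0.485, 0.245] pointing down, gripper open.
Joint ranges: [-2.53, 2.53], [-0.77, 2.02], [0.04, 2.7], [-1, 4.14], [0.28, 2.66], [-3.11, 3.11]. Speed limits (rad/s): [2.57, 2.57, 3.14, 3.14, 3.14, 3.14].

### API

Orientations are given as a 3x3 rotation matrix whose columns are the frame's x, y, z axes.
In Python, from cell import arm gives the robot as it stands.
- The arm moves only by the tool carry_out, never from a script. Its argument "motion" is a list of rows, each an object of numbers: "dx", "dy", "dz": the shift along the tool's x, y, z in m; "ax", "ay", "az": the turn, a rotation vector about the tool's x, y, z in degrees. A call has 1 to 5 rows; each row is the pose to reach, as a shift and turn from the pose commanded when the call began, along the tool's axes at that moment; what a row does not reach only later rows make up. A row lasts 1/10 s, in which the tool goes at most 50 mm and 8.59 degrees, less where a joint would pass 70% of its speed; a pose out of reach is approached as far as the arm can. A call with a gripper value outside its range is refused whole. "gripper" is the opening, from -1 (shut) to 1 (fully open), so that 0 is half open, set as the call begins (left out, the last holds). The fingers move at their own pace and stop on an object; the grip force is fixed at half the most. Time passes only in rows, so rows that repeat a pose let the fingers close. It gives the time, the measured TCP pose, the force and the opening at its end, in the units of the state.
- arm.get_state(): the state, without advancing time (a new reading comes with each control period).
- arm.read_camera(name): name is "scene" or "top" or "wrist"; returns a dict with "pixels" (420x560x3 uint8, red, green, blue), "fx", "fy", "cx", "cy" (pixels), "world_to_cam" (4x4, takes a point from world to camera coordinates). Camera axes: x right, y down, z forward; pixel columns grow to the right and rows downward; lengths in m; the calibration is good to about 2 mm. A picture is of the moment at which its call begins. There is no depth.
- arm.close_job(): hands the job in, once; it reports no verdict.
Trained networks look in a picture, given as the dict that the camera call returned (one of the last four; its "shot" number tells which), for a name from the list of things; names that differ only in an ending like _2 or _b are one class to them, and where a whole thing is asked for, a point or a joint stands for the part that bears it (a point fixed in the world has none). Each returns a list of dicts, best first, with "score" (0 to 1); they miss things now and then, are a little off and sometimes report something else, mostly with a low value. They report only what shows in the picture. A call takes as long as a camera call. They do not tell look-alikes from the thing itself.
- arm.recognise(picture, label): "uv" ([column, row] in pixels, amid what is visible of it).
- arm.regions_of(picture, label): "region" (420x560 bool, what is visible of it) and "uv" ([column, row] in pixels, amid what is visible of it).
- arm.landmark_of(picture, label): "uv" ([column, row] in pixels: a listed point, or the origin of a listed thing).
The state is a dict: "clock": time; "joint_pos": joint angles; "qvel": joint speeds; "tau": joint torques, N m; "ee_pos": TCP position; "tcp_rot": TCP orientation; "wrist_force": force on the tool from outside, world axes, zero at the start; "torque": the same for the moment, N m; "finger_gap": finger opening in m.
Only numpy, scipy, OpenCV 4.12 (cv2) and the standard library are available. Lean on these libraries where they do the work, as an engineer would, in place of code of your own. Each camera call takes 0.05 s, during which the arm holds its last target. There are 200 camera calls.

## Working session

There is one attempt and no reset: what is moved stays moved. The work goes in short steps, Python scripts to look and compute and a tool call to move; the robot and the scene stay as the last step left them, time stands still between calls to the robot, and variables do not carry over. Pictures are saved under pics/ and viewed, about 12 in all and at most 16, crops included, and the job is handed in when it is done.

Besides the shell and the picture viewer there is one more tool, called after "Call:" as name([rows], argument=value, ...), one row to a line, values as JSON. carry_out: Moves the arm, as the interface text tells. Its arguments: {"type":"object","properties":{"motion":{"type":"array"},"gripper":{"type":"number"}},"required":["motion"]}

```bash
mkdir -p pics; ls
python3 - <<'E'
from cell import arm
import cv2,numpy as np
print(arm.nose_length, arm.get_state())
a=arm.read_camera("scene");b=arm.read_camera("top")
cv2.imwrite("pics/scene0.png",cv2.resize(a["pixels"][:,:,::-1],(784,588)))
cv2.imwrite("pics/top0.png",cv2.resize(b["pixels"][:,:,::-1],(784,588)))
for c in(a,b): print(c["fx"],c["fy"],c["cx"],c["cy"],np.round(c["world_to_cam"],4).tolist())
for l in ["tray","stop","label_red","label_blue","label_yellow","parcel_red","parcel_blue","parcel_yellow","return_brown","return_white"]:
  for n,c in(("scene",a),("top",b)):
    print(l,n,[(np.round(d["uv"],1).tolist(),round(d["score"],2)) for d in arm.landmark_of(c,l)[:3]])
E
```

```text
pics
0.014 {'clock': 0.0, 'joint_pos': array([ 1.03299795e+00,  3.42684748e-01,  1.52500557e+00,  2.47731891e-05,
        1.27539674e+00, -1.45989401e-01]), 'qvel': array([-0.00219775,  0.00104913, -0.00056365, -0.00066669,  0.00204451,
       -0.00068336]), 'tau': array([ 1.87408659e-03, -4.33688915e+01, -2.46016806e+01,  1.32826685e-04,
        7.90922408e-03,  3.68806639e-05]), 'ee_pos': array([0.20025141, 0.48490478, 0.24464965]), 'tcp_rot': array([[ 3.81867034e-01,  9.24216939e-01, -7.85857229e-04],
       [ 9.24216096e-01, -3.81867767e-01, -1.27131067e-03],
       [-1.47506040e-03, -2.40830266e-04, -9.99998883e-01]]), 'wrist_force': array([ 0.54577385, -0.47573147,  0.32780471]), 'torque': array([ 0.03648608,  0.06245432, -0.02413892]), 'finger_gap': 0.08543265088501521}
415.6842528954137 415.6842528954137 273.97942628189173 205.19853830515046 [[-0.7408, 0.6717, -0.0028, 0.5051], [0.4593, 0.5035, -0.7318, -0.1755], [-0.4901, -0.5435, -0.6815, 0.9936], [0.0, 0.0, 0.0, 1.0]]
411.0155290443595 411.0155290443595 272.1182200588668 207.51541584500248 [[-0.0052, -1.0, -0.0011, -0.1147], [-0.9905, 0.0053, -0.1371, 0.6106], [0.1371, 0.0004, -0.9906, 0.709], [0.0, 0.0, 0.0, 1.0]]
tray scene [([322.7, 280.5], 0.55), ([232.3, 157.0], 0.53)]
tray top [([193.3, 207.8], 0.73)]Traceback (most recent call last):
  File "<stdin>", line 10, in <module>
ValueError: it knows: label_blue, label_red, label_yellow, parcel_blue, parcel_red, parcel_yellow, return_brown, return_white, tray
```

```bash
cat > h.py <<'E'
from cell import arm
import cv2,numpy as np
np.set_printoptions(suppress=True,precision=4)
H=dict(parcel_red=.118,parcel_blue=.106,parcel_yellow=.126,return_brown=.112,return_white=.120)
def proj(c,p):
    q=c["world_to_cam"][:3,:3]@np.asarray(p,float)+c["world_to_cam"][:3,3]
    return np.array([c["fx"]*q[0]/q[2]+c["cx"],c["fy"]*q[1]/q[2]+c["cy"]])
def back(c,uv,z):
    R=c["world_to_cam"][:3,:3];t=c["world_to_cam"][:3,3]
    d=R.T@np.array([(uv[0]-c["cx"])/c["fx"],(uv[1]-c["cy"])/c["fy"],1]);o=-R.T@t
    return o+d*(z-o[2])/d[2]
def save(c,n,box=None,s=1.4):
    im=c["pixels"][:,:,::-1]
    if box: im=im[box[1]:box[3],box[0]:box[2]]
    cv2.imwrite(f"pics/{n}.png",cv2.resize(im,None,fx=s,fy=s,interpolation=cv2.INTER_CUBIC))
E
python3 - <<'E'
from h import *
b=arm.read_camera("top");a=arm.read_camera("scene")
for l in ["tray","label_red","label_blue","label_yellow","parcel_red","parcel_blue","parcel_yellow","return_brown","return_white"]:
  z=0 if l=="tray" else .004
  for n,c in(("scene",a),("top",b)):
    print(l,n,[(np.round(d["uv"],1).tolist(),round(d["score"],2),back(c,d["uv"],z)[:2]) for d in arm.landmark_of(c,l)[:3]])
E
```

```text
tray scene [([321.7, 282.4], 0.79, array([0.6123, 0.0383]))]
tray top [([279.4, 219.1], 0.74, array([ 0.5933, -0.1317])), ([193.6, 205.9], 0.72, array([0.6198, 0.0338]))]
label_red scene []
label_red top []
label_blue scene []
label_blue top []
label_yellow scene []
label_yellow top []
parcel_red scene [([263.2, 220.0], 0.59, array([ 0.5909, -0.13  ]))]
parcel_red top [([278.6, 218.8], 0.6, array([ 0.5934, -0.1301]))]
parcel_blue scene [([285.6, 244.2], 0.98, array([ 0.6013, -0.0584])), ([215.2, 193.7], 0.84, array([ 0.6129, -0.25  ])), ([280.4, 143.4], 0.76, array([ 0.3985, -0.2905]))]
parcel_blue top [([246.1, 209.7], 0.97, array([ 0.6113, -0.0679])), ([323.7, 269.7], 0.97, array([ 0.4967, -0.2143])), ([341.8, 212.7], 0.93, array([ 0.6046, -0.2514]))]
parcel_yellow scene [([308.9, 266.0], 0.89, array([0.6059, 0.0029]))]
parcel_yellow top [([209.3, 209.5], 0.64, array([0.6121, 0.0027]))]
return_brown scene [([328.7, 288.9], 0.82, array([0.6157, 0.0562]))]
return_brown top [([184.7, 208.7], 0.61, array([0.6139, 0.05  ]))]
return_white scene [([230.4, 155.3], 0.64, array([ 0.5115, -0.3315]))]
return_white top [([389.5, 261.6], 0.67, array([ 0.5112, -0.3387]))]
```

View pics/scene0.png

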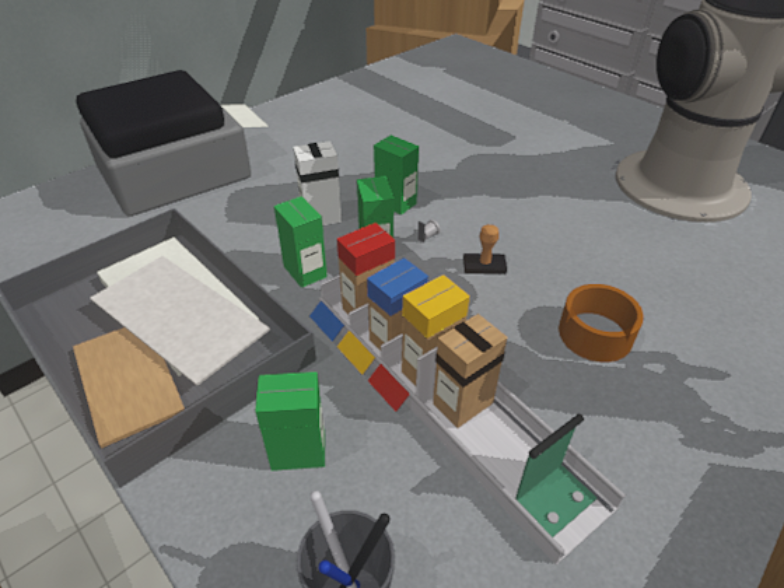

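View pics/top0.png

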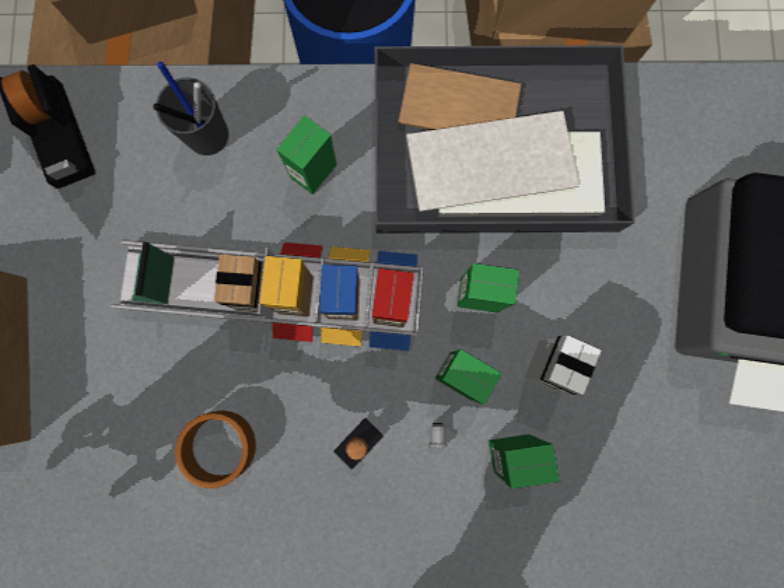

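The scene shows a tray (top view, 1.4x) from (113,305) to (422,268). Counting from -y, the bays are blue-label holding red (393,297), yellow-label holding blue (339,290), and red-label holding yellow (284,282). Brown is at (237,280), the stop at (150,275) and white at (572,365). The green cartons are look-alikes.

```bash
cat >> h.py <<'E'
from scipy.optimize import minimize
def cmask(c,col):
    hsv=cv2.cvtColor(c["pixels"],cv2.COLOR_RGB2HSV)
    r=dict(red=[(0,6),(174,180)],blue=[(100,118)],yellow=[(20,30)])[col]
    m=sum(cv2.inRange(hsv,(a,130,60),(b,255,255)) for a,b in r)
    return (m>0)
def boxpix(c,x,y,yaw,z0,z1,lx=.056,ly=.042):
    R=np.array([[np.cos(yaw),-np.sin(yaw)],[np.sin(yaw),np.cos(yaw)]])
    pts=[np.r_[R@[sx*lx/2,sy*ly/2]+[x,y],z] for sx in(-1,1) for sy in(-1,1) for z in(z0,z1)]
    return np.array([proj(c,p) for p in pts])
def fitbox(views,x0,z0,z1):
    """views: (cam,mask); IoU fit of the box silhouette"""
    def cost(v):
        s=0
        for c,m in views:
            h=cv2.convexHull(boxpix(c,v[0]/10,v[1]/10,v[2],z0,z1).astype(np.float32))
            im=np.zeros((420*4,560*4),np.uint8)
            cv2.fillConvexPoly(im,np.round((h*4+1.5)*16).astype(np.int32),255,shift=4)
            r=cv2.resize(im,(560,420),interpolation=cv2.INTER_AREA)/255.
            s+=np.abs(r-m).sum()/m.sum()
        return s
    best=min((minimize(cost,[x0[0]*10,x0[1]*10,x0[2]+d],method="Nelder-Mead",options=dict(initial_simplex=np.array([x0[0]*10,x0[1]*10,x0[2]+d])+np.array([[0,0,0],[.1,0,0],[0,.1,0],[0,0,.15]]),maxiter=120)) for d in(-.12,.12)),key=lambda r:r.fun)
    return best.x[0]/10,best.x[1]/10,best.x[2],best.fun
def comp(m,uv):
    n,l,s,cen=cv2.connectedComponentsWithStats(m.astype(np.uint8))
    k=[i for i in range(1,n) if s[i,4]>30]
    i=min(k,key=lambda i:np.hypot(*(cen[i]-uv)))
    return l==i
E
python3 - <<'E'
from h import *
b=arm.read_camera("top");a=arm.read_camera("scene")
save(b,"tray1",(75,155,310,260),3.3)
st={"red":(.593,-.13),"blue":(.605,-.065),"yellow":(.609,.003)}
for k,p in st.items():
    h=H["parcel_"+k]+.004
    v=[(c,comp(cmask(c,k),proj(c,[*p,h-.01]))) for c in(b,a)]
    print(k,[int(m.sum()) for _,m in v],"both",np.array(fitbox(v,(*p,-.08),h-.03,h)),"top",np.array(fitbox(v[:1],(*p,-.08),h-.03,h)))
    n,l,s,cen=cv2.connectedComponentsWithStats(cmask(b,k).astype(np.uint8))
    print("  comps",[(cen[i].round(1).tolist(),int(s[i,4]),back(b,cen[i],.018)[:2]) for i in range(1,n) if s[i,4]>60])
for c,n in((b,"top"),(a,"scene")):
    r=arm.regions_of(c,"return_white")
    m=r[0]["region"]; print("white",n,r[0]["score"],int(m.sum()),[np.array(fitbox([(c,m)],(.511,-.333,y),0,.12)) for y in(-.5,1.07)])
E
```

```text
red [884, 1014] both [ 0.5947 -0.1306 -0.1468  0.2094] top [ 0.5952 -0.1309 -0.1377  0.0684]
  comps [([215.2, 178.1], 246, array([ 0.6705, -0.0097])), ([280.0, 210.5], 884, array([ 0.6075, -0.1326])), ([208.5, 236.8], 311, array([0.5588, 0.0013]))]
blue [836, 791] both [ 0.6032 -0.066  -0.0343  0.6963] top [ 0.6042 -0.0661 -0.0583  0.116 ]
  comps [([249.3, 26.6], 2173, array([ 0.9804, -0.0739])), ([125.2, 63.3], 175, array([0.9037, 0.1721])), ([283.3, 184.4], 238, array([ 0.6576, -0.1394])), ([241.4, 206.6], 836, array([ 0.6153, -0.0598])), ([278.0, 243.2], 308, array([ 0.5462, -0.1284]))]
yellow [1014, 1367] both [ 0.6095 -0.0007 -0.1081  0.1695] top [ 0.6101 -0.0011 -0.1091  0.0619]
  comps [([249.2, 181.2], 246, array([ 0.6641, -0.0745])), ([201.2, 201.6], 1014, array([0.6254, 0.0162])), ([243.0, 240.0], 322, array([ 0.5524, -0.0632]))]
white top 0.92 1641 [array([ 0.5129, -0.3409, -0.4299,  0.0281]), array([ 0.5135, -0.3415,  0.7476,  0.21  ])]
white scene 0.62 1605 [array([-0.0396, -1.4342,  0.0319,  1.    ]), array([ 0.0648, -1.5339,  1.2528,  1.    ])]
```

View pics/tray1.png

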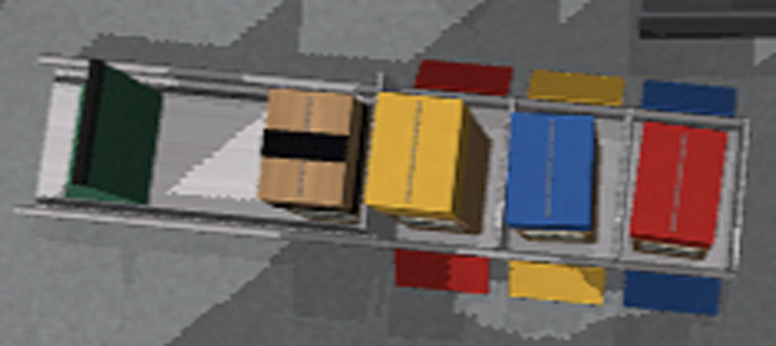

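```bash
cat >> h.py <<'E'
TO=np.array([.6185,.0343]);TY=-.098   # tray origin, yaw
def tray(x,y,T=None):
    o,w=(TO,TY) if T is None else T
    return o+[x*np.cos(w)-y*np.sin(w), x*np.sin(w)+y*np.cos(w)]
from scipy.spatial.transform import Rotation as Ro
def plan(*wps):
    """wps (x,y,z,yaw deg): the tool-frame delta (mm, deg) of one call each; pose taken from the state, later ones assume arrival"""
    s=arm.get_state();p=s["ee_pos"];R=s["tcp_rot"]
    print("at",p,"yaw",np.degrees(np.arctan2(R[1,0],R[0,0])).round(1),"t",s["clock"],"F",s["wrist_force"],"gap",s["finger_gap"])
    for w in wps:
        t=np.array(w[:3]);a=np.radians(w[3]);c,sn=np.cos(a),np.sin(a)
        Rt=np.array([[c,sn,0],[sn,-c,0],[0,0,-1]])
        print((R.T@(t-p)*1000).round(1),"mm  rot",Ro.from_matrix(R.T@Rt).as_rotvec(degrees=True).round(1))
        p,R=t,Rt
E
python3 - <<'E'
from h import *
b=arm.read_camera("top")
for u in((301.7,191.4),(297.7,237.4),(86.5,173.2),(79.2,218.6)): print(back(b,u,.025)[:2])
for q in((.045,-.203),(-.045,-.203),(.045,.203),(-.045,.203)): print("pred",tray(*q))
plan((.32,.36,.25,45),(.43,.22,.25,22),(.53,.1,.25,3),(.61,-.001,.25,-6))
E
```

```text
[ 0.6427 -0.1736]
[ 0.5563 -0.1649]
[0.6798 0.2329]
[0.5934 0.2416]
pred [ 0.6434 -0.1721]
pred [ 0.5539 -0.1633]
pred [0.6831 0.2319]
pred [0.5936 0.2407]
at [0.2005 0.4852 0.2453] yaw 67.6 t 1.45 F [-0.4642  0.8355  0.26  ] gap 0.08544743457484129
[-70.1 158.3  -4.7] mm  rot [-0.  -0.  22.6]
[-21.2 176.8   0. ] mm  rot [ 0.  0. 23.]
[ 47.8 148.7   0. ] mm  rot [ 0.  0. 19.]
[ 74.6 105.    0. ] mm  rot [0. 0. 9.]
```

Call:
carry_out([
  {"dx":-0.014,"dy":0.032,"dz":-0.001,"az":4.5},
  {"dx":-0.028,"dy":0.064,"dz":-0.002,"az":9},
  {"dx":-0.042,"dy":0.095,"dz":-0.003,"az":13.5},
  {"dx":-0.056,"dy":0.127,"dz":-0.004,"az":18},
  {"dx":-0.07,"dy":0.158,"dz":-0.005,"az":22.6},
], gripper=1)

```text
schema error: expected keys dx, dy, dz, ax, ay, az
```

Call:
carry_out([
  {"dx":-0.004,"dy":0.035,"az":4.6},
  {"dx":-0.008,"dy":0.071,"az":9.2},
  {"dx":-0.013,"dy":0.106,"az":13.8},
  {"dx":-0.017,"dy":0.141,"az":18.4},
  {"dx":-0.021,"dy":0.177,"az":23},
])

```text
schema error: expected keys dx, dy, dz, ax, ay, az
```

Call:
carry_out([
  {"dx":0.01,"dy":0.03,"az":4},
  {"dx":0.019,"dy":0.06,"az":8},
  {"dx":0.029,"dy":0.09,"az":12},
  {"dx":0.038,"dy":0.12,"az":16},
  {"dx":0.048,"dy":0.149,"az":19},
])

```text
schema error: expected keys dx, dy, dz, ax, ay, az
```

Call:
carry_out([
  {"dx":0.019,"dy":0.026,"az":2.5},
  {"dx":0.037,"dy":0.053,"az":5},
  {"dx":0.056,"dy":0.079,"az":7},
  {"dx":0.075,"dy":0.105,"az":9},
  {"dx":0.075,"dy":0.105,"az":9},
])

```text
schema error: expected keys dx, dy, dz, ax, ay, az
```

Call:
carry_out([
  {"dx":-0.014,"dy":0.032,"dz":-0.001,"ax":0,"ay":0,"az":4.5},
  {"dx":-0.028,"dy":0.064,"dz":-0.002,"ax":0,"ay":0,"az":9},
  {"dx":-0.042,"dy":0.095,"dz":-0.003,"ax":0,"ay":0,"az":13.5},
  {"dx":-0.056,"dy":0.127,"dz":-0.004,"ax":0,"ay":0,"az":18},
  {"dx":-0.07,"dy":0.158,"dz":-0.005,"ax":0,"ay":0,"az":22.6},
], gripper=1)

```text
clock: 1.95
ee_pos: [0.3206, 0.3592, 0.2505]
tcp_rot: [[0.71, 0.704, 0.0], [0.704, -0.71, 0.0], [0.0, 0.0, -1.0]]
wrist_force: [0.6, 0.1, -0.1]
finger_gap: 0.0856
```

Call:
carry_out([
  {"dx":-0.004,"dy":0.035,"dz":0,"ax":0,"ay":0,"az":4.6},
  {"dx":-0.008,"dy":0.071,"dz":0,"ax":0,"ay":0,"az":9.2},
  {"dx":-0.013,"dy":0.106,"dz":0,"ax":0,"ay":0,"az":13.8},
  {"dx":-0.017,"dy":0.141,"dz":0,"ax":0,"ay":0,"az":18.4},
  {"dx":-0.021,"dy":0.177,"dz":0,"ax":0,"ay":0,"az":23},
])

```text
clock: 2.45
ee_pos: [0.4307, 0.2189, 0.2505]
tcp_rot: [[0.929, 0.371, 0.0], [0.371, -0.929, 0.0], [0.0, -0.0, -1.0]]
wrist_force: [0.1, 0.2, -0.2]
finger_gap: 0.0854
```

Call:
carry_out([
  {"dx":0.01,"dy":0.03,"dz":0,"ax":0,"ay":0,"az":4},
  {"dx":0.019,"dy":0.06,"dz":0,"ax":0,"ay":0,"az":8},
  {"dx":0.029,"dy":0.09,"dz":0,"ax":0,"ay":0,"az":12},
  {"dx":0.038,"dy":0.12,"dz":0,"ax":0,"ay":0,"az":16},
  {"dx":0.048,"dy":0.149,"dz":0,"ax":0,"ay":0,"az":19},
])

```text
clock: 2.95
ee_pos: [0.5309, 0.0987, 0.2504]
tcp_rot: [[0.999, 0.049, 0.0], [0.049, -0.999, 0.0], [0.0, -0.0, -1.0]]
wrist_force: [0.4, 0.8, 0.1]
finger_gap: 0.0855
```

Call:
carry_out([
  {"dx":0.019,"dy":0.026,"dz":0,"ax":0,"ay":0,"az":2.5},
  {"dx":0.037,"dy":0.053,"dz":0,"ax":0,"ay":0,"az":5},
  {"dx":0.056,"dy":0.079,"dz":0,"ax":0,"ay":0,"az":7},
  {"dx":0.075,"dy":0.105,"dz":0,"ax":0,"ay":0,"az":9},
  {"dx":0.075,"dy":0.105,"dz":0,"ax":0,"ay":0,"az":9},
])

```text
clock: 3.45
ee_pos: [0.6122, -0.0044, 0.2495]
tcp_rot: [[0.994, -0.11, 0.0], [-0.11, -0.994, -0.001], [0.0, 0.001, -1.0]]
wrist_force: [-0.7, 0.4, -0.0]
finger_gap: 0.0854
```

Run:
```python
from h import *
w=arm.read_camera("wrist"); save(w,"w1")
h=.130; m=cmask(w,"yellow"); m=comp(m,proj(w,[.61,-.001,h]))
print(int(m.sum()),np.array(fitbox([(w,m)],(.61,-.001,-.1),h-.03,h)))
for k,p in {"red":(.595,-.131),"blue":(.604,-.066)}.items():
    h=H["parcel_"+k]+.004; m=comp(cmask(w,k),proj(w,[*p,h]));print(k,int(m.sum()),np.array(fitbox([(w,m)],(*p,-.1),h-.03,h)))
print(back(w,[280,210],.13))
plan((.61,-.001,.107,-6))
```

```text
4587 [ 0.608  -0.0014 -0.1092  0.1749]
red 2862 [ 0.5937 -0.1279 -0.1738  0.2105]
blue 2999 [ 0.6022 -0.0664 -0.0479  0.1121]
[ 0.6141 -0.0059  0.13  ]
at [ 0.611  -0.0027  0.2495] yaw -6.2 t 3.5 F [-0.0658  0.4499  0.2035] gap 0.08539652394373282
[ -1.1  -1.6 142.5] mm  rot [-0.   0.  -0.2]
```

View pics/w1.png

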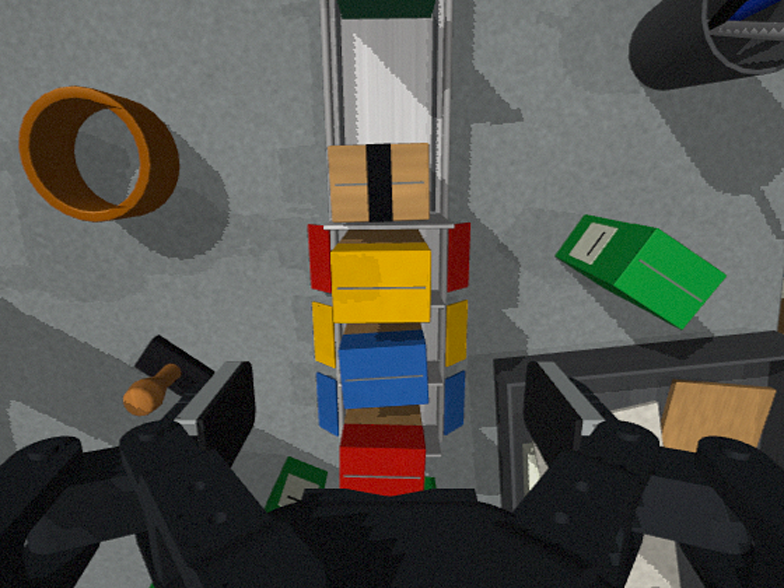

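The wrist view shows yellow squarely between the jaws at (381,287), with blue and red behind it and the end section clear. I'll descend and grip.

Call:
carry_out([
  {"dx":-0.002,"dy":-0.002,"dz":0.03,"ax":0,"ay":0,"az":0},
  {"dx":-0.002,"dy":-0.002,"dz":0.065,"ax":0,"ay":0,"az":0},
  {"dx":-0.002,"dy":-0.002,"dz":0.1,"ax":0,"ay":0,"az":0},
  {"dx":-0.002,"dy":-0.002,"dz":0.13,"ax":0,"ay":0,"az":0},
  {"dx":-0.002,"dy":-0.002,"dz":0.143,"ax":0,"ay":0,"az":0},
])

```text
clock: 4.0
ee_pos: [0.6066, 0.0023, 0.1046]
tcp_rot: [[0.995, -0.104, -0.005], [-0.104, -0.995, 0.001], [-0.005, -0.0, -1.0]]
wrist_force: [-0.3, -0.3, 0.2]
finger_gap: 0.0852
```

Call:
carry_out([
  {"dx":0,"dy":0,"dz":0,"ax":0,"ay":0,"az":0},
  {"dx":0,"dy":0,"dz":0,"ax":0,"ay":0,"az":0},
  {"dx":0,"dy":0,"dz":0,"ax":0,"ay":0,"az":0},
  {"dx":0,"dy":0,"dz":0,"ax":0,"ay":0,"az":0},
  {"dx":0,"dy":0,"dz":0,"ax":0,"ay":0,"az":0},
], gripper=-1)

```text
clock: 4.5
ee_pos: [0.6096, 0.0011, 0.1092]
tcp_rot: [[0.994, -0.105, 0.003], [-0.105, -0.994, -0.0], [0.003, -0.0, -1.0]]
wrist_force: [-1.4, 1.3, 6.1]
finger_gap: 0.0554
```

Call:
carry_out([
  {"dx":0,"dy":0,"dz":0,"ax":0,"ay":0,"az":0},
  {"dx":0,"dy":0,"dz":0,"ax":0,"ay":0,"az":0},
  {"dx":0,"dy":0,"dz":-0.005,"ax":0,"ay":0,"az":0},
  {"dx":0,"dy":0,"dz":-0.01,"ax":0,"ay":0,"az":0},
  {"dx":0,"dy":0,"dz":-0.01,"ax":0,"ay":0,"az":0},
])

```text
clock: 5.0
ee_pos: [0.6091, 0.001, 0.1181]
tcp_rot: [[0.994, -0.105, 0.001], [-0.105, -0.994, -0.0], [0.001, -0.0, -1.0]]
wrist_force: [-0.4, 0.8, -2.1]
finger_gap: 0.055
```

Run:
```python
from h import *
y=tray(0,.080);print(y)
s=arm.get_state()["ee_pos"]
plan((s[0],s[1],.255,-5.6),(*y,.255,-5.6),(*y,.112,-5.6))
```

```text
[0.6263 0.1139]
at [0.6091 0.001  0.1181] yaw -6.1 t 5.0 F [-0.3647  0.8372 -2.069 ] gap 0.05503224189056941
[   0.2   -0.  -136.9] mm  rot [-0.  -0.1 -0.5]
[   6.1 -114.1    0. ] mm  rot [0. 0. 0.]
[  0.   0. 143.] mm  rot [0. 0. 0.]
```

Call:
carry_out([
  {"dx":0,"dy":0,"dz":-0.025,"ax":0,"ay":0,"az":0},
  {"dx":0,"dy":0,"dz":-0.055,"ax":0,"ay":0,"az":0},
  {"dx":0,"dy":0,"dz":-0.085,"ax":0,"ay":0,"az":0},
  {"dx":0,"dy":0,"dz":-0.115,"ax":0,"ay":0,"az":0},
  {"dx":0,"dy":0,"dz":-0.137,"ax":0,"ay":0,"az":-0.5},
])

```text
clock: 5.5
ee_pos: [0.6089, 0.001, 0.2563]
tcp_rot: [[0.995, -0.097, 0.002], [-0.097, -0.995, -0.0], [0.002, -0.0, -1.0]]
wrist_force: [0.2, -0.3, -2.5]
finger_gap: 0.0554
```

Call:
carry_out([
  {"dx":0.001,"dy":-0.02,"dz":0,"ax":0,"ay":0,"az":0},
  {"dx":0.003,"dy":-0.048,"dz":0,"ax":0,"ay":0,"az":0},
  {"dx":0.004,"dy":-0.076,"dz":0,"ax":0,"ay":0,"az":0},
  {"dx":0.005,"dy":-0.1,"dz":0,"ax":0,"ay":0,"az":0},
  {"dx":0.006,"dy":-0.114,"dz":0,"ax":0,"ay":0,"az":0},
])

```text
clock: 6.0
ee_pos: [0.6255, 0.1158, 0.2539]
tcp_rot: [[0.995, -0.095, -0.001], [-0.095, -0.995, 0.0], [-0.001, -0.0, -1.0]]
wrist_force: [-0.1, -0.3, -3.5]
finger_gap: 0.0551
```

Call:
carry_out([
  {"dx":0,"dy":0,"dz":0.025,"ax":0,"ay":0,"az":0},
  {"dx":0,"dy":0,"dz":0.055,"ax":0,"ay":0,"az":0},
  {"dx":0,"dy":0,"dz":0.085,"ax":0,"ay":0,"az":0},
  {"dx":0,"dy":0,"dz":0.115,"ax":0,"ay":0,"az":0},
  {"dx":0,"dy":0,"dz":0.13,"ax":0,"ay":0,"az":0},
])

```text
clock: 6.5
ee_pos: [0.6242, 0.1134, 0.121]
tcp_rot: [[0.995, -0.097, -0.005], [-0.097, -0.995, -0.001], [-0.005, 0.001, -1.0]]
wrist_force: [0.3, 0.3, -1.9]
finger_gap: 0.0551
```

Run:
```python
from h import *
c=arm.read_camera("scene");save(c,"s2",(200,150,480,400),2.2)
y=tray(0,.080)
plan((*y,.1105,-5.6))
```

```text
at [0.6235 0.1133 0.1193] yaw -5.6 t 6.55 F [-0.1762 -0.4003 -3.5782] gap 0.05533657347133847
[ 2.9 -0.9  8.8] mm  rot [0.1 0.4 0. ]
```

View pics/s2.png

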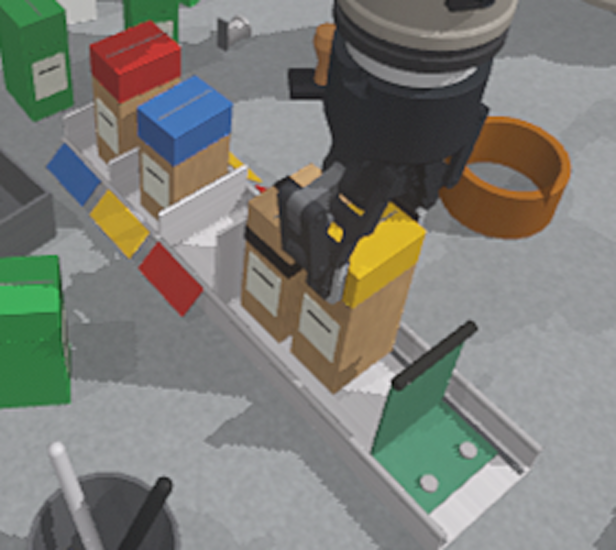

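Yellow hangs upright between brown and the stop, at (360,310). I'll set it down and release.

Call:
carry_out([
  {"dx":0.001,"dy":0,"dz":0.004,"ax":0,"ay":0,"az":0},
  {"dx":0.001,"dy":0,"dz":0.007,"ax":0,"ay":0,"az":0},
  {"dx":0.001,"dy":0,"dz":0.009,"ax":0,"ay":0,"az":0},
  {"dx":0.001,"dy":0,"dz":0.01,"ax":0,"ay":0,"az":0},
  {"dx":0.001,"dy":0,"dz":0.01,"ax":0,"ay":0,"az":0},
])

```text
clock: 7.05
ee_pos: [0.6269, 0.1139, 0.1148]
tcp_rot: [[0.995, -0.097, 0.001], [-0.097, -0.995, 0.0], [0.001, -0.0, -1.0]]
wrist_force: [0.3, -0.7, -1.9]
finger_gap: 0.0547
```

Call:
carry_out([
  {"dx":0,"dy":0,"dz":0,"ax":0,"ay":0,"az":0},
  {"dx":0,"dy":0,"dz":0,"ax":0,"ay":0,"az":0},
  {"dx":0,"dy":0,"dz":0,"ax":0,"ay":0,"az":0},
  {"dx":0,"dy":0,"dz":0,"ax":0,"ay":0,"az":0},
  {"dx":0,"dy":0,"dz":0,"ax":0,"ay":0,"az":0},
], gripper=1)

```text
clock: 7.55
ee_pos: [0.6268, 0.1139, 0.1144]
tcp_rot: [[0.995, -0.097, 0.0], [-0.097, -0.995, 0.0], [0.0, -0.0, -1.0]]
wrist_force: [0.6, 0.1, 1.0]
finger_gap: 0.0854
```

Call:
carry_out([
  {"dx":0,"dy":0,"dz":-0.005,"ax":0,"ay":0,"az":0},
  {"dx":0,"dy":0,"dz":-0.025,"ax":0,"ay":0,"az":0},
  {"dx":0,"dy":0,"dz":-0.05,"ax":0,"ay":0,"az":0},
  {"dx":0,"dy":0,"dz":-0.075,"ax":0,"ay":0,"az":0},
  {"dx":0,"dy":0,"dz":-0.09,"ax":0,"ay":0,"az":0},
])

```text
clock: 8.05
ee_pos: [0.6274, 0.1139, 0.207]
tcp_rot: [[0.995, -0.097, 0.003], [-0.097, -0.995, 0.0], [0.003, -0.001, -1.0]]
wrist_force: [0.0, -0.6, -0.2]
finger_gap: 0.0853
```

Run:
```python
from h import *
b=arm.read_camera("top");a=arm.read_camera("scene")
for c in(b,a):
  h=.122;m=comp(cmask(c,"red"),proj(c,[.595,-.13,h-.01]));print(int(m.sum()),np.array(fitbox([(c,m)],(.5945,-.13,-.15),h-.03,h)))
plan((.6,0,.2,-7),(.5945,-.13,.2,-8.3),(.5945,-.13,.099,-8.3))
```

```text
883 [ 0.5953 -0.1309 -0.1365  0.0696]
1008 [ 0.5929 -0.1303 -0.1469  0.0977]
at [0.6279 0.114  0.2074] yaw -5.5 t 8.15 F [ 0.8726  0.5225 -0.8044] gap 0.08544001504856481
[-16.8 116.1   7.2] mm  rot [-0.1 -0.3  1.5]
[ 10.4 129.7   0. ] mm  rot [0.  0.  1.3]
[  0.   0. 101.] mm  rot [0. 0. 0.]
```

Call:
carry_out([
  {"dx":-0.003,"dy":0.025,"dz":0.001,"ax":0,"ay":0,"az":0.3},
  {"dx":-0.007,"dy":0.05,"dz":0.003,"ax":0,"ay":0,"az":0.6},
  {"dx":-0.01,"dy":0.075,"dz":0.004,"ax":0,"ay":0,"az":1},
  {"dx":-0.014,"dy":0.1,"dz":0.006,"ax":0,"ay":0,"az":1.3},
  {"dx":-0.017,"dy":0.116,"dz":0.007,"ax":0,"ay":0,"az":1.5},
])

```text
clock: 8.65
ee_pos: [0.5977, -0.0014, 0.1962]
tcp_rot: [[0.992, -0.124, -0.002], [-0.124, -0.992, 0.0], [-0.002, 0.0, -1.0]]
wrist_force: [-0.3, 0.5, -0.4]
finger_gap: 0.0853
```

Call:
carry_out([
  {"dx":0.002,"dy":0.03,"dz":0,"ax":0,"ay":0,"az":0.3},
  {"dx":0.005,"dy":0.065,"dz":0,"ax":0,"ay":0,"az":0.6},
  {"dx":0.008,"dy":0.1,"dz":0,"ax":0,"ay":0,"az":1},
  {"dx":0.01,"dy":0.13,"dz":0,"ax":0,"ay":0,"az":1.3},
  {"dx":0.01,"dy":0.13,"dz":0,"ax":0,"ay":0,"az":1.3},
])

```text
clock: 9.15
ee_pos: [0.592, -0.1337, 0.1965]
tcp_rot: [[0.989, -0.149, -0.001], [-0.149, -0.989, -0.001], [-0.001, 0.001, -1.0]]
wrist_force: [-0.2, 0.6, -0.0]
finger_gap: 0.0852
```

Run:
```python
from h import *
a=arm.read_camera("scene");save(a,"s3",(200,150,480,400),2.2)
w=arm.read_camera("wrist")
h=.122;m=comp(cmask(w,"red"),proj(w,[.595,-.13,h-.01]));print(int(m.sum()),np.array(fitbox([(w,m)],(.5945,-.13,-.15),h-.03,h)))
m=comp(cmask(a,"yellow"),proj(a,[.626,.114,.12]));print(int(m.sum()),np.array(fitbox([(a,m)],(.626,.114,-.1),.1,.13)))
plan((.5945,-.13,.099,-8.3))
```

```text
5616 [ 0.5936 -0.1308 -0.1474  0.0455]
1777 [ 0.624   0.112  -0.0909  0.0502]
at [ 0.5922 -0.1304  0.1966] yaw -8.4 t 9.25 F [ 0.1458  0.4374 -0.6857] gap 0.08562212467437721
[ 2.3 -0.7 97.6] mm  rot [-0.   0.1 -0.1]
```

View pics/s3.png

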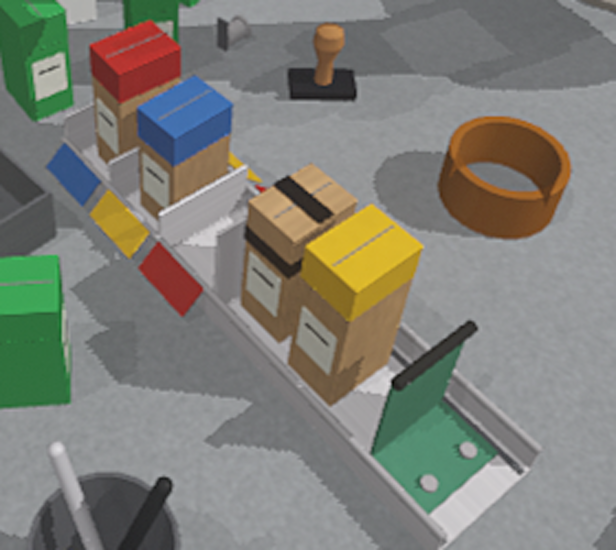

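Yellow stands upright in the end section at (355,310). Next I'll grip red.

Call:
carry_out([
  {"dx":0.001,"dy":-0.001,"dz":0.025,"ax":0,"ay":0,"az":0},
  {"dx":0.002,"dy":-0.001,"dz":0.055,"ax":0,"ay":0,"az":0},
  {"dx":0.002,"dy":-0.001,"dz":0.08,"ax":0,"ay":0,"az":0},
  {"dx":0.002,"dy":-0.001,"dz":0.098,"ax":0,"ay":0,"az":0},
  {"dx":0.002,"dy":-0.001,"dz":0.098,"ax":0,"ay":0,"az":0},
])

```text
clock: 9.75
ee_pos: [0.593, -0.1273, 0.0963]
tcp_rot: [[0.99, -0.143, -0.006], [-0.143, -0.99, 0.002], [-0.006, -0.002, -1.0]]
wrist_force: [0.3, 0.6, 0.3]
finger_gap: 0.0849
```

Call:
carry_out([
  {"dx":0,"dy":0,"dz":0,"ax":0,"ay":0,"az":0},
  {"dx":0,"dy":0,"dz":0,"ax":0,"ay":0,"az":0},
  {"dx":0,"dy":0,"dz":0,"ax":0,"ay":0,"az":0},
  {"dx":0,"dy":0,"dz":0,"ax":0,"ay":0,"az":0},
  {"dx":0,"dy":0,"dz":0,"ax":0,"ay":0,"az":0},
], gripper=-1)

```text
clock: 10.25
ee_pos: [0.5953, -0.1294, 0.101]
tcp_rot: [[0.989, -0.145, 0.002], [-0.145, -0.989, -0.0], [0.003, 0.0, -1.0]]
wrist_force: [-1.8, 1.7, 6.8]
finger_gap: 0.0554
```

Call:
carry_out([
  {"dx":0,"dy":0,"dz":-0.005,"ax":0,"ay":0,"az":0},
  {"dx":0,"dy":0,"dz":-0.02,"ax":0,"ay":0,"az":0},
  {"dx":0,"dy":0,"dz":-0.05,"ax":0,"ay":0,"az":0},
  {"dx":0,"dy":0,"dz":-0.08,"ax":0,"ay":0,"az":0},
  {"dx":0,"dy":0,"dz":-0.11,"ax":0,"ay":0,"az":0},
])

```text
clock: 10.75
ee_pos: [0.5944, -0.1295, 0.2104]
tcp_rot: [[0.989, -0.145, -0.0], [-0.145, -0.989, 0.0], [-0.0, -0.0, -1.0]]
wrist_force: [0.7, -0.3, -2.3]
finger_gap: 0.0546
```

Call:
carry_out([
  {"dx":0,"dy":0,"dz":-0.02,"ax":0,"ay":0,"az":0},
  {"dx":0,"dy":0,"dz":-0.03,"ax":0,"ay":0,"az":0},
  {"dx":0,"dy":0,"dz":-0.03,"ax":0,"ay":0,"az":0},
])

```text
clock: 11.05
ee_pos: [0.5951, -0.1297, 0.2406]
tcp_rot: [[0.989, -0.145, 0.002], [-0.145, -0.989, -0.001], [0.002, 0.0, -1.0]]
wrist_force: [0.0, -0.3, -1.8]
finger_gap: 0.0549
```

Run:
```python
from h import *
y=tray(0,-.039)
plan((*y,.238,-5.6),(*y,.12,-5.6))
```

```text
at [ 0.5951 -0.1297  0.2406] yaw -8.4 t 11.05 F [ 0.0134 -0.288  -1.8065] gap 0.05490906564936798
[   1.2 -126.7    2.5] mm  rot [ 0.  -0.1 -2.8]
[  0.   0. 118.] mm  rot [0. 0. 0.]
```

Call:
carry_out([
  {"dx":0,"dy":-0.022,"dz":0,"ax":0,"ay":0,"az":-0.6},
  {"dx":0,"dy":-0.052,"dz":0,"ax":0,"ay":0,"az":-1.2},
  {"dx":0.001,"dy":-0.084,"dz":0,"ax":0,"ay":0,"az":-1.8},
  {"dx":0.001,"dy":-0.111,"dz":0,"ax":0,"ay":0,"az":-2.4},
  {"dx":0.001,"dy":-0.127,"dz":0,"ax":0,"ay":0,"az":-2.8},
])

```text
clock: 11.55
ee_pos: [0.6135, -0.002, 0.2375]
tcp_rot: [[0.995, -0.095, -0.003], [-0.095, -0.995, 0.001], [-0.003, -0.001, -1.0]]
wrist_force: [-0.2, -0.2, -2.5]
finger_gap: 0.0551
```

Call:
carry_out([
  {"dx":0,"dy":0,"dz":0.005,"ax":0,"ay":0,"az":0},
  {"dx":0,"dy":0,"dz":0.03,"ax":0,"ay":0,"az":0},
  {"dx":0,"dy":0,"dz":0.06,"ax":0,"ay":0,"az":0},
  {"dx":0,"dy":0,"dz":0.09,"ax":0,"ay":0,"az":0},
  {"dx":0,"dy":0,"dz":0.115,"ax":0,"ay":0,"az":0},
])

```text
clock: 12.05
ee_pos: [0.613, -0.0053, 0.1217]
tcp_rot: [[0.995, -0.098, -0.003], [-0.098, -0.995, -0.0], [-0.003, 0.0, -1.0]]
wrist_force: [0.1, -0.5, -2.4]
finger_gap: 0.0555
```

Call:
carry_out([
  {"dx":0,"dy":0,"dz":0.006,"ax":0,"ay":0,"az":0},
  {"dx":0,"dy":0,"dz":0.012,"ax":0,"ay":0,"az":0},
  {"dx":0,"dy":0,"dz":0.018,"ax":0,"ay":0,"az":0},
  {"dx":0,"dy":0,"dz":0.021,"ax":0,"ay":0,"az":0},
  {"dx":0,"dy":0,"dz":0.021,"ax":0,"ay":0,"az":0},
])

```text
clock: 12.55
ee_pos: [0.6143, -0.0041, 0.1037]
tcp_rot: [[0.995, -0.097, 0.001], [-0.097, -0.995, -0.0], [0.001, 0.0, -1.0]]
wrist_force: [0.9, -0.6, -2.2]
finger_gap: 0.0555
```

Run:
```python
from h import *
y=tray(0,-.039)
plan((*y,.102,-5.6))
```

```text
at [ 0.6143 -0.0041  0.1037] yaw -5.5 t 12.55 F [ 0.8699 -0.5983 -2.2049] gap 0.05546985408462802
[0.4 0.4 1.7] mm  rot [ 0.  -0.   0.1]
```

Call:
carry_out([
  {"dx":0,"dy":0,"dz":0.001,"ax":0,"ay":0,"az":0},
  {"dx":0,"dy":0,"dz":0.002,"ax":0,"ay":0,"az":0},
  {"dx":0,"dy":0,"dz":0.002,"ax":0,"ay":0,"az":0},
])

```text
clock: 12.85
ee_pos: [0.6142, -0.004, 0.1015]
tcp_rot: [[0.995, -0.097, 0.0], [-0.097, -0.995, -0.0], [0.0, -0.0, -1.0]]
wrist_force: [-0.8, 0.2, -3.2]
finger_gap: 0.0552
```

Call:
carry_out([
  {"dx":0,"dy":0,"dz":0,"ax":0,"ay":0,"az":0},
  {"dx":0,"dy":0,"dz":0,"ax":0,"ay":0,"az":0},
  {"dx":0,"dy":0,"dz":0,"ax":0,"ay":0,"az":0},
  {"dx":0,"dy":0,"dz":0,"ax":0,"ay":0,"az":0},
  {"dx":0,"dy":0,"dz":0,"ax":0,"ay":0,"az":0},
], gripper=1)

```text
clock: 13.35
ee_pos: [0.6141, -0.004, 0.1014]
tcp_rot: [[0.995, -0.097, 0.0], [-0.097, -0.995, 0.0], [0.0, -0.0, -1.0]]
wrist_force: [-1.5, 0.3, -0.1]
finger_gap: 0.0856
```

Call:
carry_out([
  {"dx":0,"dy":0,"dz":-0.005,"ax":0,"ay":0,"az":0},
  {"dx":0,"dy":0,"dz":-0.03,"ax":0,"ay":0,"az":0},
  {"dx":0,"dy":0,"dz":-0.055,"ax":0,"ay":0,"az":0},
  {"dx":0,"dy":0,"dz":-0.08,"ax":0,"ay":0,"az":0},
  {"dx":0,"dy":0,"dz":-0.1,"ax":0,"ay":0,"az":0},
])

```text
clock: 13.85
ee_pos: [0.6144, -0.004, 0.2034]
tcp_rot: [[0.995, -0.097, 0.002], [-0.097, -0.995, -0.0], [0.002, -0.0, -1.0]]
wrist_force: [0.5, -0.9, -0.1]
finger_gap: 0.0855
```

Call:
carry_out([
  {"dx":-0.002,"dy":0.02,"dz":0,"ax":0,"ay":0,"az":-1},
  {"dx":-0.004,"dy":0.045,"dz":0,"ax":0,"ay":0,"az":-2},
  {"dx":-0.005,"dy":0.063,"dz":0,"ax":0,"ay":0,"az":-2.6},
  {"dx":-0.005,"dy":0.063,"dz":0,"ax":0,"ay":0,"az":-2.6},
])

```text
clock: 14.25
ee_pos: [0.6028, -0.0683, 0.2018]
tcp_rot: [[0.999, -0.054, 0.0], [-0.054, -0.999, -0.001], [0.0, 0.001, -1.0]]
wrist_force: [-0.1, -0.0, -0.1]
finger_gap: 0.0854
```

Run:
```python
from h import *
w=arm.read_camera("wrist");b=arm.read_camera("top");a=arm.read_camera("scene")
h=.110;m=comp(cmask(w,"blue"),proj(w,[.603,-.066,h-.01]));print(int(m.sum()),np.array(fitbox([(w,m)],(.603,-.066,-.05),h-.03,h)))
h=.122;m=comp(cmask(a,"red"),proj(a,[.614,-.004,h-.01]));print(int(m.sum()),np.array(fitbox([(a,m)],(.614,-.004,-.1),h-.03,h)))
plan((.603,-.0663,.087,-3))
```

```text
4758 [ 0.6022 -0.0664 -0.0528  0.0586]
1305 [ 0.6112 -0.0049 -0.0639  0.082 ]
at [ 0.6031 -0.0657  0.2015] yaw -3.0 t 14.4 F [-0.181  -0.3651 -0.6808] gap 0.08551820840650486
[ -0.1   0.7 114.5] mm  rot [-0. -0.  0.]
```

Call:
carry_out([
  {"dx":0,"dy":0,"dz":0.03,"ax":0,"ay":0,"az":0},
  {"dx":0,"dy":0,"dz":0.06,"ax":0,"ay":0,"az":0},
  {"dx":0,"dy":0,"dz":0.09,"ax":0,"ay":0,"az":0},
  {"dx":0,"dy":0,"dz":0.114,"ax":0,"ay":0,"az":0},
  {"dx":0,"dy":0,"dz":0.114,"ax":0,"ay":0,"az":0},
])

```text
clock: 14.9
ee_pos: [0.6009, -0.0646, 0.0839]
tcp_rot: [[0.999, -0.05, -0.007], [-0.05, -0.999, 0.002], [-0.007, -0.002, -1.0]]
wrist_force: [-1.0, 0.2, -0.5]
finger_gap: 0.0855
```

Call:
carry_out([
  {"dx":0,"dy":0,"dz":0,"ax":0,"ay":0,"az":0},
  {"dx":0,"dy":0,"dz":0,"ax":0,"ay":0,"az":0},
  {"dx":0,"dy":0,"dz":0,"ax":0,"ay":0,"az":0},
  {"dx":0,"dy":0,"dz":0,"ax":0,"ay":0,"az":0},
  {"dx":0,"dy":0,"dz":0,"ax":0,"ay":0,"az":0},
], gripper=-1)

```text
clock: 15.4
ee_pos: [0.6039, -0.0662, 0.0893]
tcp_rot: [[0.999, -0.051, 0.003], [-0.051, -0.999, -0.0], [0.003, 0.0, -1.0]]
wrist_force: [-1.5, 1.8, 5.7]
finger_gap: 0.0555
```

Call:
carry_out([
  {"dx":0,"dy":0,"dz":-0.005,"ax":0,"ay":0,"az":0},
  {"dx":0,"dy":0,"dz":-0.025,"ax":0,"ay":0,"az":0},
  {"dx":0,"dy":0,"dz":-0.05,"ax":0,"ay":0,"az":0},
  {"dx":0,"dy":0,"dz":-0.08,"ax":0,"ay":0,"az":0},
  {"dx":0,"dy":0,"dz":-0.08,"ax":0,"ay":0,"az":0},
])

```text
clock: 15.9
ee_pos: [0.6053, -0.0668, 0.1722]
tcp_rot: [[0.999, -0.051, 0.009], [-0.051, -0.999, -0.002], [0.009, 0.002, -1.0]]
wrist_force: [0.2, 0.2, -0.7]
finger_gap: 0.0555
```

Run:
```python
from h import *
y=tray(0,-.169)
plan((*y,.167,-5.6))
```

```text
at [ 0.6053 -0.0668  0.1722] yaw -2.9 t 15.9 F [ 0.1682  0.1651 -0.7035] gap 0.055538278173766734
[ 0.1 67.2  5.3] mm  rot [ 0.1 -0.5  2.7]
```

Call:
carry_out([
  {"dx":0.001,"dy":0.018,"dz":0,"ax":0,"ay":0,"az":0.7},
  {"dx":0.002,"dy":0.043,"dz":0,"ax":0,"ay":0,"az":1.7},
  {"dx":0.002,"dy":0.067,"dz":0,"ax":0,"ay":0,"az":2.7},
  {"dx":0.002,"dy":0.067,"dz":0,"ax":0,"ay":0,"az":2.7},
  {"dx":0.002,"dy":0.067,"dz":0,"ax":0,"ay":0,"az":2.7},
])

```text
clock: 16.4
ee_pos: [0.6008, -0.1341, 0.1661]
tcp_rot: [[0.995, -0.1, -0.002], [-0.1, -0.995, 0.001], [-0.002, -0.001, -1.0]]
wrist_force: [0.3, 0.2, -2.3]
finger_gap: 0.055
```

Call:
carry_out([
  {"dx":0,"dy":0,"dz":0.015,"ax":0,"ay":0,"az":0},
  {"dx":0,"dy":0,"dz":0.04,"ax":0,"ay":0,"az":0},
  {"dx":0,"dy":0,"dz":0.06,"ax":0,"ay":0,"az":0},
  {"dx":0,"dy":0,"dz":0.07,"ax":0,"ay":0,"az":0},
  {"dx":0,"dy":0,"dz":0.074,"ax":0,"ay":0,"az":0},
])

```text
clock: 16.9
ee_pos: [0.601, -0.1325, 0.0919]
tcp_rot: [[0.995, -0.098, -0.002], [-0.098, -0.995, 0.001], [-0.002, -0.001, -1.0]]
wrist_force: [-0.1, -1.6, -1.2]
finger_gap: 0.0556
```

Call:
carry_out([
  {"dx":0,"dy":0,"dz":0.002,"ax":0,"ay":0,"az":0},
  {"dx":0,"dy":0,"dz":0.003,"ax":0,"ay":0,"az":0},
  {"dx":0,"dy":0,"dz":0.003,"ax":0,"ay":0,"az":0},
])

```text
clock: 17.2
ee_pos: [0.602, -0.1333, 0.0911]
tcp_rot: [[0.995, -0.098, 0.001], [-0.098, -0.995, -0.0], [0.001, 0.0, -1.0]]
wrist_force: [0.0, 0.6, -0.7]
finger_gap: 0.0552
```

Run:
```python
from h import *
y=tray(0,-.169)
plan((*y,.0895,-5.6))
```

```text
at [ 0.602  -0.1333  0.0911] yaw -5.6 t 17.2 F [ 0.0193  0.6387 -0.6509] gap 0.055220521680066685
[0.  0.6 1.6] mm  rot [ 0.  -0.1 -0. ]
```

Call:
carry_out([
  {"dx":0,"dy":0,"dz":0.001,"ax":0,"ay":0,"az":0},
  {"dx":0,"dy":0,"dz":0.0015,"ax":0,"ay":0,"az":0},
  {"dx":0,"dy":0,"dz":0.0015,"ax":0,"ay":0,"az":0},
])

```text
clock: 17.5
ee_pos: [0.6018, -0.1333, 0.0894]
tcp_rot: [[0.995, -0.098, 0.001], [-0.098, -0.995, -0.0], [0.001, 0.0, -1.0]]
wrist_force: [-0.4, -0.9, 2.4]
finger_gap: 0.0551
```

Call:
carry_out([
  {"dx":0,"dy":0,"dz":0,"ax":0,"ay":0,"az":0},
  {"dx":0,"dy":0,"dz":0,"ax":0,"ay":0,"az":0},
  {"dx":0,"dy":0,"dz":0,"ax":0,"ay":0,"az":0},
  {"dx":0,"dy":0,"dz":0,"ax":0,"ay":0,"az":0},
  {"dx":0,"dy":0,"dz":0,"ax":0,"ay":0,"az":0},
], gripper=1)

```text
clock: 18.0
ee_pos: [0.6016, -0.1332, 0.0887]
tcp_rot: [[0.995, -0.098, -0.0], [-0.098, -0.995, 0.0], [-0.0, -0.0, -1.0]]
wrist_force: [-0.5, -0.7, -0.5]
finger_gap: 0.0856
```

Call:
carry_out([
  {"dx":0,"dy":0,"dz":-0.005,"ax":0,"ay":0,"az":0},
  {"dx":0,"dy":0,"dz":-0.03,"ax":0,"ay":0,"az":0},
  {"dx":0,"dy":0,"dz":-0.06,"ax":0,"ay":0,"az":0},
  {"dx":0,"dy":0,"dz":-0.09,"ax":0,"ay":0,"az":0},
  {"dx":0,"dy":0,"dz":-0.115,"ax":0,"ay":0,"az":0},
])

```text
clock: 18.5
ee_pos: [0.6018, -0.1333, 0.2061]
tcp_rot: [[0.995, -0.098, 0.002], [-0.098, -0.995, -0.001], [0.002, 0.0, -1.0]]
wrist_force: [1.2, -0.4, -0.2]
finger_gap: 0.0854
```

Call:
carry_out([
  {"dx":0,"dy":-0.025,"dz":0,"ax":0,"ay":0,"az":0},
  {"dx":0,"dy":-0.055,"dz":0,"ax":0,"ay":0,"az":0},
  {"dx":0,"dy":-0.085,"dz":0,"ax":0,"ay":0,"az":0},
  {"dx":0,"dy":-0.115,"dz":0,"ax":0,"ay":0,"az":0},
  {"dx":0,"dy":-0.145,"dz":0,"ax":0,"ay":0,"az":0},
])

```text
clock: 19.0
ee_pos: [0.6159, 0.0122, 0.2043]
tcp_rot: [[0.995, -0.099, 0.001], [-0.099, -0.995, 0.0], [0.001, -0.0, -1.0]]
wrist_force: [0.9, -0.2, 0.2]
finger_gap: 0.0854
```

Call:
carry_out([
  {"dx":0,"dy":-0.03,"dz":0,"ax":0,"ay":0,"az":0},
  {"dx":0,"dy":-0.06,"dz":0,"ax":0,"ay":0,"az":0},
  {"dx":-0.001,"dy":-0.09,"dz":0,"ax":0,"ay":0,"az":0},
  {"dx":-0.001,"dy":-0.102,"dz":0,"ax":0,"ay":0,"az":0},
  {"dx":-0.001,"dy":-0.102,"dz":0,"ax":0,"ay":0,"az":0},
])

```text
clock: 19.5
ee_pos: [0.6248, 0.114, 0.204]
tcp_rot: [[0.995, -0.096, 0.0], [-0.096, -0.995, 0.0], [0.0, -0.0, -1.0]]
wrist_force: [0.3, -0.4, 0.5]
finger_gap: 0.0853
```

Run:
```python
from h import *
w=arm.read_camera("wrist");b=arm.read_camera("top");a=arm.read_camera("scene")
h=.130;m=comp(cmask(w,"yellow"),proj(w,[.625,.113,h-.01]));print(int(m.sum()),np.array(fitbox([(w,m)],(.625,.113,-.09),h-.03,h)))
for k,p in {"red":(.614,-.004),"blue":(.602,-.133)}.items():
    h=H["parcel_"+k]+.004; m=comp(cmask(a,k),proj(a,[*p,h-.01]));print(k,int(m.sum()),np.array(fitbox([(a,m)],(*p,-.1),h-.03,h)))
plan((.625,.113,.108,-5.5))
```

```text
5792 [ 0.6245  0.1115 -0.0939  0.0258]
red 1272 [ 0.6107 -0.0048 -0.0659  0.1107]
blue 958 [ 0.598  -0.1329 -0.1147  0.1344]
at [0.6249 0.1114 0.2039] yaw -5.7 t 19.65 F [ 0.7973  0.2334 -0.5621] gap 0.084964074308272
[-0.1 -1.7 95.9] mm  rot [ 0.  -0.  -0.2]
```

Call:
carry_out([
  {"dx":0,"dy":0,"dz":0.03,"ax":0,"ay":0,"az":0},
  {"dx":0,"dy":0,"dz":0.06,"ax":0,"ay":0,"az":0},
  {"dx":0,"dy":0,"dz":0.085,"ax":0,"ay":0,"az":0},
  {"dx":0,"dy":0,"dz":0.096,"ax":0,"ay":0,"az":0},
  {"dx":0,"dy":0,"dz":0.096,"ax":0,"ay":0,"az":0},
])

```text
clock: 20.15
ee_pos: [0.6242, 0.1115, 0.1064]
tcp_rot: [[0.995, -0.1, -0.003], [-0.1, -0.995, -0.0], [-0.003, 0.001, -1.0]]
wrist_force: [-0.6, 0.3, -0.3]
finger_gap: 0.0853
```

Call:
carry_out([
  {"dx":0,"dy":0,"dz":0,"ax":0,"ay":0,"az":0},
  {"dx":0,"dy":0,"dz":0,"ax":0,"ay":0,"az":0},
  {"dx":0,"dy":0,"dz":0,"ax":0,"ay":0,"az":0},
  {"dx":0,"dy":0,"dz":0,"ax":0,"ay":0,"az":0},
  {"dx":0,"dy":0,"dz":0,"ax":0,"ay":0,"az":0},
], gripper=-1)

```text
clock: 20.65
ee_pos: [0.6256, 0.1127, 0.1098]
tcp_rot: [[0.995, -0.098, 0.003], [-0.098, -0.995, 0.0], [0.003, -0.0, -1.0]]
wrist_force: [-1.7, -0.6, 6.0]
finger_gap: 0.0555
```

Call:
carry_out([
  {"dx":0,"dy":0,"dz":-0.005,"ax":0,"ay":0,"az":0},
  {"dx":0,"dy":0,"dz":-0.025,"ax":0,"ay":0,"az":0},
  {"dx":0,"dy":0,"dz":-0.055,"ax":0,"ay":0,"az":0},
  {"dx":0,"dy":0,"dz":-0.085,"ax":0,"ay":0,"az":0},
  {"dx":0,"dy":0,"dz":-0.115,"ax":0,"ay":0,"az":0},
])

```text
clock: 21.15
ee_pos: [0.6246, 0.1127, 0.2241]
tcp_rot: [[0.995, -0.098, -0.0], [-0.098, -0.995, 0.0], [-0.0, -0.0, -1.0]]
wrist_force: [0.8, -0.2, -2.4]
finger_gap: 0.0553
```

Call:
carry_out([
  {"dx":0,"dy":0,"dz":-0.02,"ax":0,"ay":0,"az":0},
  {"dx":0,"dy":0,"dz":-0.03,"ax":0,"ay":0,"az":0},
  {"dx":0,"dy":0,"dz":-0.03,"ax":0,"ay":0,"az":0},
])

```text
clock: 21.45
ee_pos: [0.6253, 0.1128, 0.2542]
tcp_rot: [[0.995, -0.098, 0.003], [-0.098, -0.995, 0.0], [0.003, -0.001, -1.0]]
wrist_force: [0.1, -0.6, -1.7]
finger_gap: 0.0555
```

Run:
```python
from h import *
y=tray(0,-.104)
plan((*y,.255,-5.6))
```

```text
at [0.6253 0.1128 0.2542] yaw -5.6 t 21.45 F [ 0.0959 -0.5714 -1.7457] gap 0.05545192468214955
[  1.  182.7  -0.9] mm  rot [-0.  -0.1 -0. ]
```

Call:
carry_out([
  {"dx":0,"dy":0.02,"dz":0,"ax":0,"ay":0,"az":0},
  {"dx":0,"dy":0.05,"dz":0,"ax":0,"ay":0,"az":0},
  {"dx":0,"dy":0.085,"dz":0,"ax":0,"ay":0,"az":0},
  {"dx":0.001,"dy":0.12,"dz":0,"ax":0,"ay":0,"az":0},
  {"dx":0.001,"dy":0.15,"dz":0,"ax":0,"ay":0,"az":0},
])

```text
clock: 21.95
ee_pos: [0.6102, -0.0383, 0.2508]
tcp_rot: [[0.995, -0.099, -0.003], [-0.099, -0.995, 0.0], [-0.003, -0.0, -1.0]]
wrist_force: [0.4, -0.1, -2.0]
finger_gap: 0.055
```

Call:
carry_out([
  {"dx":0,"dy":0.02,"dz":0,"ax":0,"ay":0,"az":0},
  {"dx":0,"dy":0.033,"dz":0,"ax":0,"ay":0,"az":0},
  {"dx":0,"dy":0.033,"dz":0,"ax":0,"ay":0,"az":0},
  {"dx":0,"dy":0.033,"dz":0.02,"ax":0,"ay":0,"az":0},
  {"dx":0,"dy":0.033,"dz":0.045,"ax":0,"ay":0,"az":0},
])

```text
clock: 22.45
ee_pos: [0.6085, -0.0684, 0.208]
tcp_rot: [[0.995, -0.098, 0.003], [-0.098, -0.995, 0.0], [0.002, -0.0, -1.0]]
wrist_force: [-0.4, 0.1, -3.2]
finger_gap: 0.0551
```

Call:
carry_out([
  {"dx":0,"dy":0,"dz":0.025,"ax":0,"ay":0,"az":0},
  {"dx":0,"dy":0,"dz":0.05,"ax":0,"ay":0,"az":0},
  {"dx":0,"dy":0,"dz":0.075,"ax":0,"ay":0,"az":0},
  {"dx":0,"dy":0,"dz":0.09,"ax":0,"ay":0,"az":0},
  {"dx":0,"dy":0,"dz":0.095,"ax":0,"ay":0,"az":0},
])

```text
clock: 22.95
ee_pos: [0.6067, -0.0678, 0.1103]
tcp_rot: [[0.995, -0.097, -0.004], [-0.097, -0.995, 0.002], [-0.004, -0.001, -1.0]]
wrist_force: [-0.2, -0.2, -1.5]
finger_gap: 0.055
```

Call:
carry_out([
  {"dx":0,"dy":0,"dz":0.002,"ax":0,"ay":0,"az":0},
  {"dx":0,"dy":0,"dz":0.003,"ax":0,"ay":0,"az":0},
  {"dx":0,"dy":0,"dz":0.003,"ax":0,"ay":0,"az":0},
])

```text
clock: 23.25
ee_pos: [0.6084, -0.0694, 0.1107]
tcp_rot: [[0.995, -0.098, 0.002], [-0.098, -0.995, -0.0], [0.002, 0.0, -1.0]]
wrist_force: [0.2, -0.4, -2.3]
finger_gap: 0.0551
```

Run:
```python
from h import *
y=tray(0,-.104)
plan((*y,.1095,-5.6))
```

```text
at [ 0.6084 -0.0694  0.1107] yaw -5.6 t 23.25 F [ 0.1674 -0.4135 -2.2816] gap 0.05508809331156989
[-0.1 -0.2  1.2] mm  rot [ 0.  -0.1 -0. ]
```

Call:
carry_out([
  {"dx":0,"dy":0,"dz":0.001,"ax":0,"ay":0,"az":0},
  {"dx":0,"dy":0,"dz":0.0015,"ax":0,"ay":0,"az":0},
  {"dx":0,"dy":0,"dz":0.0015,"ax":0,"ay":0,"az":0},
])

```text
clock: 23.55
ee_pos: [0.6084, -0.0697, 0.1098]
tcp_rot: [[0.995, -0.099, 0.002], [-0.099, -0.995, -0.0], [0.002, 0.0, -1.0]]
wrist_force: [-1.0, 0.9, 5.1]
finger_gap: 0.0555
```

Call:
carry_out([
  {"dx":0,"dy":0,"dz":0,"ax":0,"ay":0,"az":0},
  {"dx":0,"dy":0,"dz":0,"ax":0,"ay":0,"az":0},
  {"dx":0,"dy":0,"dz":0,"ax":0,"ay":0,"az":0},
  {"dx":0,"dy":0,"dz":0,"ax":0,"ay":0,"az":0},
  {"dx":0,"dy":0,"dz":0,"ax":0,"ay":0,"az":0},
], gripper=1)

```text
clock: 24.05
ee_pos: [0.6079, -0.0696, 0.1082]
tcp_rot: [[0.995, -0.098, -0.0], [-0.098, -0.995, 0.0], [-0.0, -0.0, -1.0]]
wrist_force: [0.1, 0.5, -0.1]
finger_gap: 0.0859
```

Call:
carry_out([
  {"dx":0,"dy":0,"dz":-0.005,"ax":0,"ay":0,"az":0},
  {"dx":0,"dy":0,"dz":-0.03,"ax":0,"ay":0,"az":0},
  {"dx":0,"dy":0,"dz":-0.06,"ax":0,"ay":0,"az":0},
  {"dx":0,"dy":0,"dz":-0.085,"ax":0,"ay":0,"az":0},
  {"dx":0,"dy":0,"dz":-0.11,"ax":0,"ay":0,"az":0},
])

```text
clock: 24.55
ee_pos: [0.6079, -0.0695, 0.2199]
tcp_rot: [[0.995, -0.098, 0.001], [-0.098, -0.995, -0.0], [0.001, -0.0, -1.0]]
wrist_force: [-0.5, -0.2, 0.2]
finger_gap: 0.0858
```

Call:
carry_out([
  {"dx":-0.007,"dy":0.028,"dz":0,"ax":0,"ay":0,"az":2},
  {"dx":-0.014,"dy":0.056,"dz":0,"ax":0,"ay":0,"az":4},
  {"dx":-0.021,"dy":0.084,"dz":0,"ax":0,"ay":0,"az":6},
  {"dx":-0.028,"dy":0.112,"dz":0,"ax":0,"ay":0,"az":8},
  {"dx":-0.035,"dy":0.14,"dz":0,"ax":0,"ay":0,"az":10},
])

```text
clock: 25.05
ee_pos: [0.5588, -0.2064, 0.2188]
tcp_rot: [[0.963, -0.271, 0.0], [-0.271, -0.963, -0.0], [0.001, 0.0, -1.0]]
wrist_force: [-0.0, 0.3, -0.5]
finger_gap: 0.0854
```

Run:
```python
from h import *
plan((.5125,-.341,.22,-24.6))
```

```text
at [ 0.5588 -0.2064  0.2188] yaw -15.7 t 25.05 F [-0.0136  0.2697 -0.477 ] gap 0.08536237379751756
[ -8.1 142.1  -1.2] mm  rot [ 0.  -0.   8.9]
```

Call:
carry_out([
  {"dx":-0.002,"dy":0.035,"dz":0,"ax":0,"ay":0,"az":2.2},
  {"dx":-0.004,"dy":0.07,"dz":0,"ax":0,"ay":0,"az":4.4},
  {"dx":-0.006,"dy":0.105,"dz":0,"ax":0,"ay":0,"az":6.6},
  {"dx":-0.008,"dy":0.142,"dz":0,"ax":0,"ay":0,"az":8.9},
  {"dx":-0.008,"dy":0.142,"dz":0,"ax":0,"ay":0,"az":8.9},
])

```text
clock: 25.55
ee_pos: [0.5115, -0.3442, 0.2184]
tcp_rot: [[0.907, -0.421, -0.0], [-0.421, -0.907, -0.002], [0.001, 0.002, -1.0]]
wrist_force: [0.2, 0.3, 0.1]
finger_gap: 0.0856
```

Run:
```python
from h import *
w=arm.read_camera("wrist");save(w,"w4",s=1.2)
r=arm.regions_of(w,"return_white")
for d in r[:2]: print(d["score"],int(d["region"].sum()),np.array(fitbox([(w,d["region"])],(.5125,-.341,-.43),0,.12)))
a=arm.read_camera("scene");save(a,"s4",(200,130,480,400),2)
for k,p in {"red":(.614,-.004),"blue":(.602,-.133),"yellow":(.608,-.069)}.items():
    h=H["parcel_"+k]+.004; m=comp(cmask(a,k),proj(a,[*p,h-.01]));print(k,int(m.sum()),np.array(fitbox([(a,m)],(*p,-.1),h-.03,h)))
plan((.5125,-.341,.097,-24.6))
```

```text
0.59 5552 [ 0.5106 -0.3393 -0.4262  0.0203]
red 1300 [ 0.611  -0.005  -0.0725  0.0863]
blue 674 [ 0.5978 -0.1349 -0.0583  0.6111]
yellow 1204 [ 0.6062 -0.07   -0.0872  0.0606]
at [ 0.5132 -0.3397  0.2184] yaw -24.6 t 25.7 F [0.8335 1.5765 0.231 ] gap 0.08530563971841217
[ -0.1   1.6 121.4] mm  rot [-0.  0.  0.]
```

View pics/w4.png

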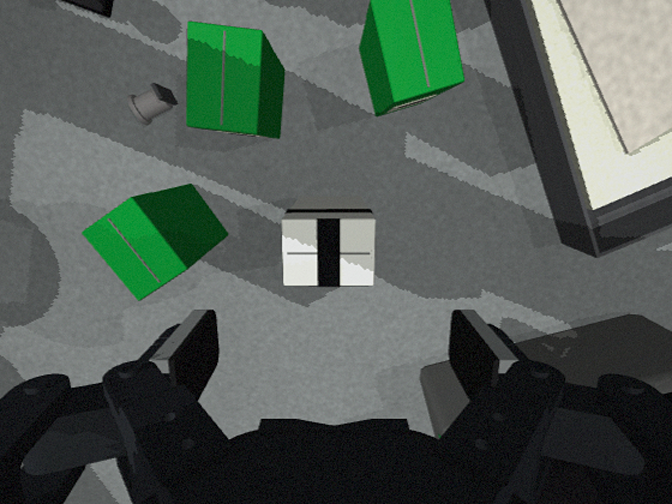

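View pics/s4.png

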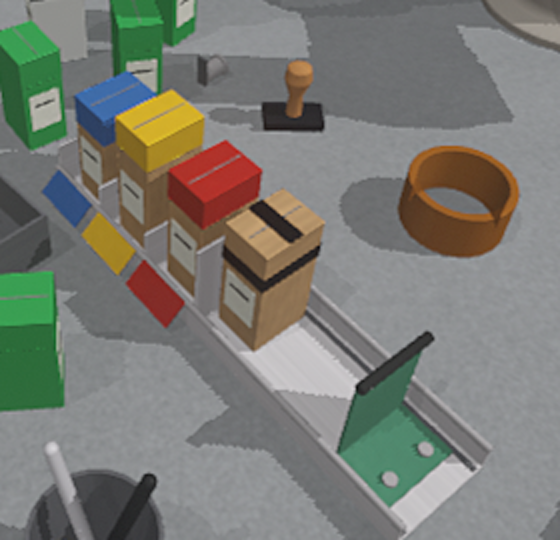

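The wrist view shows white centred between the jaws at (328,252), and the green carton at (155,245) has about 30 mm of clearance. The scene view shows blue, yellow and red upright in their own bays.

Call:
carry_out([
  {"dx":-0.001,"dy":0.001,"dz":0.03,"ax":0,"ay":0,"az":0},
  {"dx":-0.001,"dy":0.001,"dz":0.065,"ax":0,"ay":0,"az":0},
  {"dx":-0.001,"dy":0.001,"dz":0.1,"ax":0,"ay":0,"az":0},
  {"dx":-0.001,"dy":0.001,"dz":0.121,"ax":0,"ay":0,"az":0},
  {"dx":-0.001,"dy":0.001,"dz":0.121,"ax":0,"ay":0,"az":0},
])

```text
clock: 26.2
ee_pos: [0.511, -0.3378, 0.0942]
tcp_rot: [[0.91, -0.414, -0.005], [-0.414, -0.91, 0.005], [-0.006, -0.002, -1.0]]
wrist_force: [-0.2, 0.0, -0.4]
finger_gap: 0.0856
```

Call:
carry_out([
  {"dx":0,"dy":0,"dz":0,"ax":0,"ay":0,"az":0},
  {"dx":0,"dy":0,"dz":0,"ax":0,"ay":0,"az":0},
  {"dx":0,"dy":0,"dz":0,"ax":0,"ay":0,"az":0},
  {"dx":0,"dy":0,"dz":0,"ax":0,"ay":0,"az":0},
  {"dx":0,"dy":0,"dz":0,"ax":0,"ay":0,"az":0},
], gripper=-1)

```text
clock: 26.7
ee_pos: [0.5127, -0.3407, 0.0995]
tcp_rot: [[0.91, -0.415, 0.003], [-0.415, -0.91, -0.002], [0.003, 0.0, -1.0]]
wrist_force: [-1.0, 2.0, 6.7]
finger_gap: 0.0554
```

Call:
carry_out([
  {"dx":0,"dy":0,"dz":-0.005,"ax":0,"ay":0,"az":0},
  {"dx":0,"dy":0,"dz":-0.03,"ax":0,"ay":0,"az":0},
  {"dx":0,"dy":0,"dz":-0.06,"ax":0,"ay":0,"az":0},
  {"dx":0,"dy":0,"dz":-0.095,"ax":0,"ay":0,"az":0},
  {"dx":0,"dy":0,"dz":-0.125,"ax":0,"ay":0,"az":0},
])

```text
clock: 27.2
ee_pos: [0.512, -0.3407, 0.2247]
tcp_rot: [[0.91, -0.415, 0.001], [-0.415, -0.91, -0.001], [0.002, 0.0, -1.0]]
wrist_force: [-0.5, 0.6, -1.9]
finger_gap: 0.0552
```

Call:
carry_out([
  {"dx":0,"dy":0,"dz":-0.025,"ax":0,"ay":0,"az":0},
  {"dx":0,"dy":0,"dz":-0.04,"ax":0,"ay":0,"az":0},
  {"dx":0,"dy":0,"dz":-0.04,"ax":0,"ay":0,"az":0},
])

```text
clock: 27.5
ee_pos: [0.5127, -0.3412, 0.2655]
tcp_rot: [[0.91, -0.415, 0.005], [-0.415, -0.91, -0.004], [0.006, 0.002, -1.0]]
wrist_force: [-0.3, -0.0, -2.1]
finger_gap: 0.0553
```

Run:
```python
from h import *
a=arm.read_camera("scene");b=arm.read_camera("top")
for c in(b,a):
    r=arm.regions_of(c,"return_brown")
    if r: print(r[0]["score"],int(r[0]["region"].sum()),np.array(fitbox([(c,r[0]["region"])],(.6155,.05,-.1),.004,.116)))
print("bay ctr brown expected",tray(0,.016))
y=tray(0,.072);print(y)
plan((.54,-.2,.262,-15),(.59,-.05,.262,-8),(*y,.262,-5.6))
```

```text
0.8 1166 [ 0.6154  0.0563 -0.0913  0.2433]
0.87 3068 [ 0.6132  0.0559 -0.0713  0.0308]
bay ctr brown expected [0.6201 0.0502]
[0.6255 0.106 ]
at [ 0.5115 -0.3401  0.2609] yaw -24.6 t 27.7 F [ 0.7673 -0.8654 -1.6117] gap 0.05530177725024838
[ -32.3 -139.3   -0.9] mm  rot [-0.1  0.1 -9.6]
[   9.5 -157.8    0. ] mm  rot [ 0.  0. -7.]
[  13.5 -159.4    0. ] mm  rot [ 0.   0.  -2.4]
```

Call:
carry_out([
  {"dx":-0.006,"dy":-0.025,"dz":0,"ax":0,"ay":0,"az":-1.7},
  {"dx":-0.012,"dy":-0.053,"dz":0,"ax":0,"ay":0,"az":-3.6},
  {"dx":-0.019,"dy":-0.082,"dz":0,"ax":0,"ay":0,"az":-5.6},
  {"dx":-0.026,"dy":-0.111,"dz":0,"ax":0,"ay":0,"az":-7.6},
  {"dx":-0.032,"dy":-0.139,"dz":0,"ax":0,"ay":0,"az":-9.6},
])

```text
clock: 28.2
ee_pos: [0.5402, -0.1993, 0.2609]
tcp_rot: [[0.966, -0.257, -0.002], [-0.257, -0.966, 0.001], [-0.002, -0.001, -1.0]]
wrist_force: [-0.2, 0.3, -1.2]
finger_gap: 0.0551
```

Call:
carry_out([
  {"dx":0.002,"dy":-0.031,"dz":0,"ax":0,"ay":0,"az":-1.4},
  {"dx":0.004,"dy":-0.063,"dz":0,"ax":0,"ay":0,"az":-2.8},
  {"dx":0.006,"dy":-0.095,"dz":0,"ax":0,"ay":0,"az":-4.2},
  {"dx":0.008,"dy":-0.127,"dz":0,"ax":0,"ay":0,"az":-5.6},
  {"dx":0.01,"dy":-0.158,"dz":0,"ax":0,"ay":0,"az":-7},
])

```text
clock: 28.7
ee_pos: [0.5908, -0.0493, 0.2609]
tcp_rot: [[0.991, -0.137, -0.002], [-0.137, -0.991, 0.001], [-0.002, -0.0, -1.0]]
wrist_force: [0.8, -0.9, -2.2]
finger_gap: 0.0552
```

Call:
carry_out([
  {"dx":0.003,"dy":-0.035,"dz":0,"ax":0,"ay":0,"az":-0.5},
  {"dx":0.006,"dy":-0.07,"dz":0,"ax":0,"ay":0,"az":-1},
  {"dx":0.009,"dy":-0.105,"dz":0,"ax":0,"ay":0,"az":-1.5},
  {"dx":0.012,"dy":-0.138,"dz":0,"ax":0,"ay":0,"az":-2},
  {"dx":0.012,"dy":-0.162,"dz":0,"ax":0,"ay":0,"az":-2.4},
])

```text
clock: 29.2
ee_pos: [0.6251, 0.1103, 0.2606]
tcp_rot: [[0.995, -0.095, -0.002], [-0.095, -0.995, 0.0], [-0.002, -0.0, -1.0]]
wrist_force: [0.1, -0.2, -0.8]
finger_gap: 0.0551
```

Run:
```python
from h import *
y=tray(-.003,.076);arm.read_camera("top")
plan((*y,.12,-5.6))
```

```text
at [0.625  0.1136 0.2605] yaw -5.3 t 29.25 F [-1.5215  2.0288 -2.1278] gap 0.05520292700598149
[ -1.4   3.8 140.5] mm  rot [-0.1  0.1  0.3]
```

Call:
carry_out([
  {"dx":0,"dy":0.001,"dz":0.01,"ax":0,"ay":0,"az":0},
  {"dx":-0.001,"dy":0.001,"dz":0.04,"ax":0,"ay":0,"az":0},
  {"dx":-0.001,"dy":0.001,"dz":0.075,"ax":0,"ay":0,"az":0},
  {"dx":-0.001,"dy":0.001,"dz":0.11,"ax":0,"ay":0,"az":0},
  {"dx":-0.001,"dy":0.001,"dz":0.135,"ax":0,"ay":0,"az":0},
])

```text
clock: 29.75
ee_pos: [0.6223, 0.1056, 0.1233]
tcp_rot: [[0.995, -0.098, -0.005], [-0.098, -0.995, -0.001], [-0.005, 0.001, -1.0]]
wrist_force: [0.7, 0.3, -2.1]
finger_gap: 0.0555
```

Call:
carry_out([
  {"dx":0,"dy":0,"dz":0.008,"ax":0,"ay":0,"az":0},
  {"dx":0,"dy":0,"dz":0.014,"ax":0,"ay":0,"az":0},
  {"dx":0,"dy":0,"dz":0.019,"ax":0,"ay":0,"az":0},
  {"dx":0,"dy":0,"dz":0.019,"ax":0,"ay":0,"az":0},
  {"dx":0,"dy":0,"dz":0.019,"ax":0,"ay":0,"az":0},
])

```text
clock: 30.25
ee_pos: [0.6247, 0.1072, 0.1094]
tcp_rot: [[0.995, -0.097, 0.002], [-0.097, -0.995, 0.0], [0.002, -0.0, -1.0]]
wrist_force: [0.1, 0.0, -2.7]
finger_gap: 0.0553
```

Run:
```python
from h import *
y=tray(-.003,.076)
a=arm.read_camera("scene");save(a,"s5",(200,150,480,400),2.2)
plan((*y,.103,-5.6))
```

```text
at [0.6247 0.1072 0.1094] yaw -5.5 t 30.3 F [ 0.3856 -0.3127 -1.6269] gap 0.05489419061474341
[-2.1 -2.8  6.4] mm  rot [-0.  -0.1  0.1]
```

View pics/s5.png

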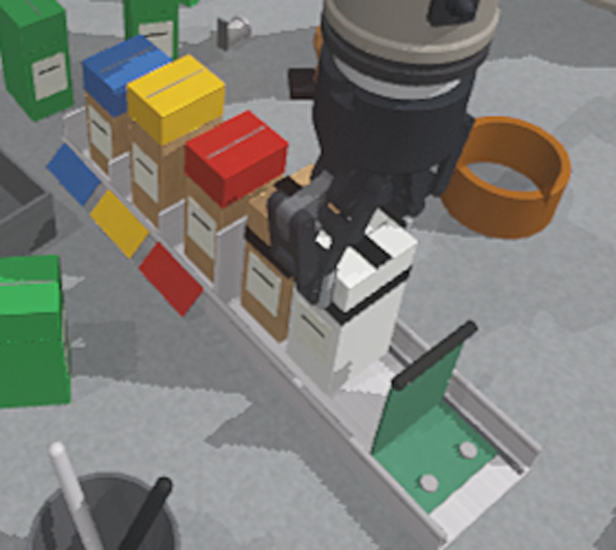

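White hangs upright in the end section at (350,300) with a clear gap to brown. I'll lower and release it.

Call:
carry_out([
  {"dx":-0.002,"dy":-0.001,"dz":0.003,"ax":0,"ay":0,"az":0},
  {"dx":-0.002,"dy":-0.001,"dz":0.005,"ax":0,"ay":0,"az":0},
  {"dx":-0.002,"dy":-0.001,"dz":0.0065,"ax":0,"ay":0,"az":0},
  {"dx":-0.002,"dy":-0.001,"dz":0.007,"ax":0,"ay":0,"az":0},
  {"dx":-0.002,"dy":-0.001,"dz":0.007,"ax":0,"ay":0,"az":0},
])

```text
clock: 30.8
ee_pos: [0.6222, 0.1087, 0.1036]
tcp_rot: [[0.995, -0.096, 0.001], [-0.096, -0.995, 0.0], [0.001, -0.0, -1.0]]
wrist_force: [-6.0, 0.1, 11.6]
finger_gap: 0.0555
```

Call:
carry_out([
  {"dx":0,"dy":0,"dz":0,"ax":0,"ay":0,"az":0},
  {"dx":0,"dy":0,"dz":0,"ax":0,"ay":0,"az":0},
  {"dx":0,"dy":0,"dz":0,"ax":0,"ay":0,"az":0},
  {"dx":0,"dy":0,"dz":0,"ax":0,"ay":0,"az":0},
  {"dx":0,"dy":0,"dz":0,"ax":0,"ay":0,"az":0},
], gripper=1)

```text
clock: 31.3
ee_pos: [0.6223, 0.1084, 0.1011]
tcp_rot: [[0.995, -0.097, -0.0], [-0.097, -0.995, 0.0], [-0.0, -0.0, -1.0]]
wrist_force: [0.5, -0.3, 0.9]
finger_gap: 0.0855
```

Call:
carry_out([
  {"dx":0,"dy":0,"dz":-0.005,"ax":0,"ay":0,"az":0},
  {"dx":0,"dy":0,"dz":-0.03,"ax":0,"ay":0,"az":0},
  {"dx":0,"dy":0,"dz":-0.06,"ax":0,"ay":0,"az":0},
  {"dx":0,"dy":0,"dz":-0.085,"ax":0,"ay":0,"az":0},
  {"dx":0,"dy":0,"dz":-0.085,"ax":0,"ay":0,"az":0},
])

```text
clock: 31.8
ee_pos: [0.6243, 0.1085, 0.191]
tcp_rot: [[0.995, -0.097, 0.008], [-0.097, -0.995, 0.0], [0.008, -0.001, -1.0]]
wrist_force: [0.0, -0.6, 0.8]
finger_gap: 0.0856
```

Run:
```python
from h import *
a=arm.read_camera("scene")
r=np.array([[np.cos(TY),np.sin(TY)],[-np.sin(TY),np.cos(TY)]])
for u in((380.5,324.1),(415,298.2)): print("stop edge",r@(back(a,u,.097)[:2]-TO))
rg=arm.regions_of(a,"return_white")
f=fitbox([(a,rg[0]["region"])],(.624,.109,-.1),.004,.124);print(rg[0]["score"],np.array(f),"tray",r@(np.array(f[:2])-TO))
y=tray(0,.185)
plan((*y,.187,-5.6),(*y,.08,-5.6))
```

```text
stop edge [0.0307 0.143 ]
stop edge [-0.0329  0.1436]
0.75 [ 0.619   0.1099 -0.0682  0.0301] tray [-0.0069  0.0752]
at [0.6224 0.1084 0.1868] yaw -5.6 t 31.9 F [-0.644  -0.0711 -1.2472] gap 0.08495031587367127
[   3.5 -110.9   -0.1] mm  rot [-0.  -0.1  0. ]
[  0.   0. 107.] mm  rot [0. 0. 0.]
```

Call:
carry_out([
  {"dx":0.001,"dy":-0.025,"dz":0,"ax":0,"ay":0,"az":0},
  {"dx":0.002,"dy":-0.055,"dz":0,"ax":0,"ay":0,"az":0},
  {"dx":0.003,"dy":-0.085,"dz":0,"ax":0,"ay":0,"az":0},
  {"dx":0.003,"dy":-0.111,"dz":0,"ax":0,"ay":0,"az":0},
  {"dx":0.003,"dy":-0.111,"dz":0,"ax":0,"ay":0,"az":0},
], gripper=-1)

```text
clock: 32.4
ee_pos: [0.635, 0.2218, 0.1842]
tcp_rot: [[0.996, -0.093, -0.003], [-0.093, -0.996, 0.0], [-0.003, -0.0, -1.0]]
wrist_force: [-0.0, -0.7, 0.1]
finger_gap: 0.0124
```

Call:
carry_out([
  {"dx":0,"dy":0,"dz":0,"ax":0,"ay":0,"az":0},
  {"dx":0,"dy":0,"dz":0.03,"ax":0,"ay":0,"az":0},
  {"dx":0,"dy":0,"dz":0.06,"ax":0,"ay":0,"az":0},
  {"dx":0,"dy":0,"dz":0.09,"ax":0,"ay":0,"az":0},
  {"dx":0,"dy":0,"dz":0.107,"ax":0,"ay":0,"az":0},
])

```text
clock: 32.9
ee_pos: [0.6344, 0.2166, 0.0759]
tcp_rot: [[0.995, -0.098, -0.005], [-0.098, -0.995, -0.001], [-0.005, 0.002, -1.0]]
wrist_force: [-0.5, 0.0, -0.3]
finger_gap: 0.0003
```

Run:
```python
from h import *
a=arm.read_camera("scene");save(a,"s6",(240,190,480,410),2.4)
plan((*tray(0,.094),.08,-5.6))
```

```text
at [0.6334 0.2164 0.0736] yaw -5.6 t 32.95 F [-0.9003  0.007  -2.8049] gap -0.0002048785501007348
[ 3.  88.7 -6.2] mm  rot [ 0.2  0.5 -0. ]
```

View pics/s6.png

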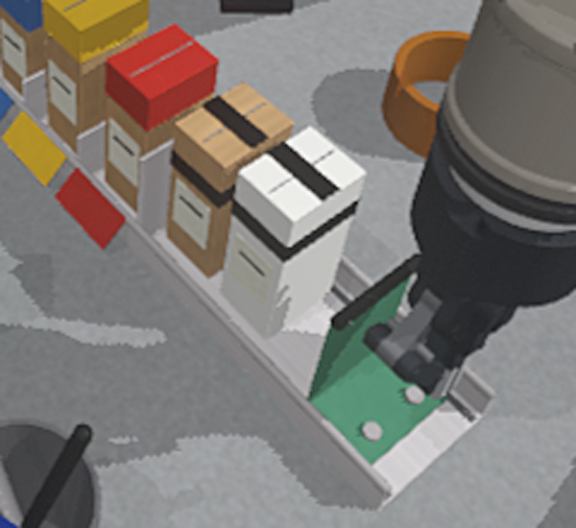

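The shut fingers stand behind the stop plate, above the foot. I'll push in measured steps.

Call:
carry_out([
  {"dx":0.001,"dy":0.01,"dz":-0.003,"ax":0,"ay":0,"az":0},
  {"dx":0.001,"dy":0.02,"dz":-0.003,"ax":0,"ay":0,"az":0},
  {"dx":0.001,"dy":0.03,"dz":-0.003,"ax":0,"ay":0,"az":0},
  {"dx":0.001,"dy":0.04,"dz":-0.003,"ax":0,"ay":0,"az":0},
  {"dx":0.001,"dy":0.048,"dz":-0.003,"ax":0,"ay":0,"az":0},
])

```text
clock: 33.45
ee_pos: [0.633, 0.1697, 0.0836]
tcp_rot: [[0.995, -0.097, 0.002], [-0.097, -0.995, 0.001], [0.002, -0.001, -1.0]]
wrist_force: [-0.0, 2.2, 0.7]
finger_gap: -0.0001
```

Call:
carry_out([
  {"dx":0,"dy":0.004,"dz":0,"ax":0,"ay":0,"az":0},
  {"dx":0,"dy":0.008,"dz":0,"ax":0,"ay":0,"az":0},
  {"dx":0,"dy":0.012,"dz":0,"ax":0,"ay":0,"az":0},
  {"dx":0,"dy":0.016,"dz":0,"ax":0,"ay":0,"az":0},
  {"dx":0,"dy":0.02,"dz":0,"ax":0,"ay":0,"az":0},
])

```text
clock: 33.95
ee_pos: [0.6303, 0.1507, 0.0823]
tcp_rot: [[0.995, -0.096, -0.0], [-0.096, -0.995, 0.0], [-0.0, -0.0, -1.0]]
wrist_force: [1.1, 1.4, 1.4]
finger_gap: 0.0001
```

Run:
```python
from h import *
a=arm.read_camera("scene");save(a,"s7",(240,190,480,410),2.4)
r=np.array([[np.cos(TY),np.sin(TY)],[-np.sin(TY),np.cos(TY)]])
print("tcp in tray",r@(arm.get_state()["ee_pos"][:2]-TO))
plan((*tray(0,.094),.08,-5.6))
```

```text
tcp in tray [0.0004 0.1163]
at [0.6303 0.1501 0.0822] yaw -5.6 t 34.0 F [0.2863 1.1649 1.8579] gap 0.00023271254098960884
[-0.4 22.3  2.2] mm  rot [0. 0. 0.]
```

View pics/s7.png

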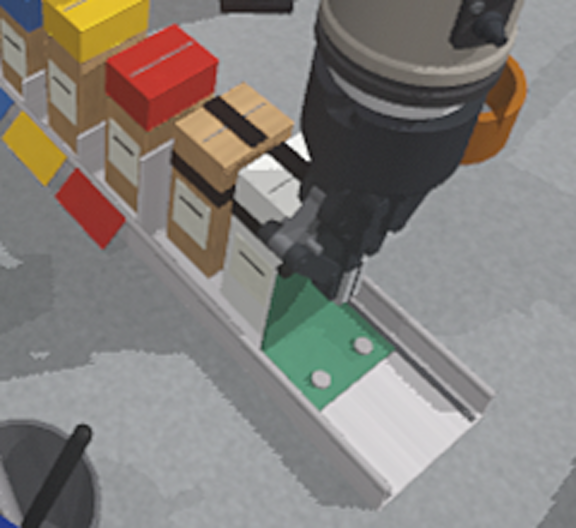

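The plate is now just about touching white at (265,300). I'll continue slowly.

Call:
carry_out([
  {"dx":0,"dy":0.003,"dz":0,"ax":0,"ay":0,"az":0},
  {"dx":0,"dy":0.006,"dz":0,"ax":0,"ay":0,"az":0},
  {"dx":0,"dy":0.009,"dz":0,"ax":0,"ay":0,"az":0},
  {"dx":0,"dy":0.012,"dz":0,"ax":0,"ay":0,"az":0},
  {"dx":0,"dy":0.014,"dz":0,"ax":0,"ay":0,"az":0},
])

```text
clock: 34.5
ee_pos: [0.6289, 0.1367, 0.0822]
tcp_rot: [[0.995, -0.097, -0.0], [-0.097, -0.995, 0.0], [-0.0, -0.0, -1.0]]
wrist_force: [0.4, 2.9, 0.5]
finger_gap: 0.0001
```

Call:
carry_out([
  {"dx":0,"dy":0.001,"dz":0,"ax":0,"ay":0,"az":0},
  {"dx":0,"dy":0.002,"dz":0,"ax":0,"ay":0,"az":0},
  {"dx":0,"dy":0.003,"dz":0,"ax":0,"ay":0,"az":0},
  {"dx":0,"dy":0.004,"dz":0,"ax":0,"ay":0,"az":0},
])

```text
clock: 34.9
ee_pos: [0.6286, 0.133, 0.0822]
tcp_rot: [[0.995, -0.097, -0.0], [-0.097, -0.995, 0.0], [-0.0, -0.0, -1.0]]
wrist_force: [-0.3, 3.4, -0.3]
finger_gap: 0.0002
```

Run:
```python
from h import *
r=np.array([[np.cos(TY),np.sin(TY)],[-np.sin(TY),np.cos(TY)]])
print("tcp in tray",r@(arm.get_state()["ee_pos"][:2]-TO))
plan((*tray(0,.094),.08,-5.6))
```

```text
tcp in tray [0.0004 0.0992]
at [0.6286 0.133  0.0822] yaw -5.5 t 34.9 F [-0.254   3.4482 -0.3111] gap 0.00024359103912216003
[-0.4  5.2  2.2] mm  rot [-0.   0.   0.1]
```

Call:
carry_out([
  {"dx":0,"dy":0.001,"dz":0,"ax":0,"ay":0,"az":0},
  {"dx":0,"dy":0.002,"dz":0,"ax":0,"ay":0,"az":0},
  {"dx":0,"dy":0.003,"dz":0,"ax":0,"ay":0,"az":0},
])

```text
clock: 35.2
ee_pos: [0.6284, 0.1316, 0.0823]
tcp_rot: [[0.995, -0.097, 0.001], [-0.097, -0.995, 0.003], [0.0, -0.003, -1.0]]
wrist_force: [1.4, 12.6, -1.4]
finger_gap: 0.0002
```

Call:
carry_out([
  {"dx":0,"dy":0.001,"dz":0,"ax":0,"ay":0,"az":0},
  {"dx":0,"dy":0.002,"dz":0,"ax":0,"ay":0,"az":0},
])

```text
clock: 35.4
ee_pos: [0.6284, 0.1314, 0.0823]
tcp_rot: [[0.995, -0.096, 0.001], [-0.096, -0.995, 0.005], [0.001, -0.006, -1.0]]
wrist_force: [3.0, 19.4, -1.9]
finger_gap: -0.0001
```

Run:
```python
from h import *
a=arm.read_camera("scene");save(a,"s8",(240,190,480,410),2.4)
r=np.array([[np.cos(TY),np.sin(TY)],[-np.sin(TY),np.cos(TY)]])
print("tcp in tray",r@(arm.get_state()["ee_pos"][:2]-TO))
```

```text
tcp in tray [0.0004 0.0977]
```

View pics/s8.png

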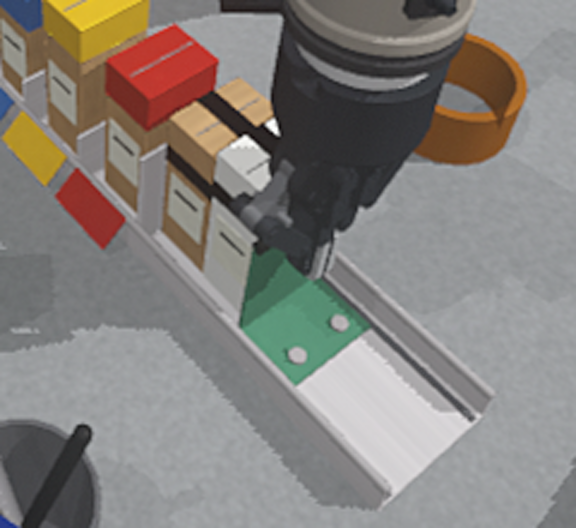

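The force rose from 3 to 19 N with no further travel, so it's snug. I'll back off, rise, and check.

Call:
carry_out([
  {"dx":0,"dy":-0.006,"dz":0,"ax":0,"ay":0,"az":0},
  {"dx":0,"dy":-0.015,"dz":0,"ax":0,"ay":0,"az":0},
  {"dx":0,"dy":-0.035,"dz":0,"ax":0,"ay":0,"az":0},
  {"dx":0,"dy":-0.05,"dz":-0.02,"ax":0,"ay":0,"az":0},
  {"dx":0,"dy":-0.06,"dz":-0.06,"ax":0,"ay":0,"az":0},
])

```text
clock: 35.95
ee_pos: [0.632, 0.1878, 0.1394]
tcp_rot: [[0.995, -0.097, -0.008], [-0.097, -0.995, -0.002], [-0.007, 0.003, -1.0]]
wrist_force: [0.8, -0.5, 0.2]
finger_gap: -0.0002
```

Call:
carry_out([
  {"dx":0,"dy":-0.01,"dz":-0.03,"ax":0,"ay":0,"az":0},
  {"dx":0,"dy":-0.03,"dz":-0.06,"ax":0,"ay":0,"az":0},
  {"dx":-0.03,"dy":-0.06,"dz":-0.09,"ax":0,"ay":0,"az":0},
  {"dx":-0.06,"dy":-0.09,"dz":-0.1,"ax":0,"ay":0,"az":0},
  {"dx":-0.09,"dy":-0.12,"dz":-0.1,"ax":0,"ay":0,"az":0},
])

```text
clock: 36.45
ee_pos: [0.5561, 0.3167, 0.245]
tcp_rot: [[0.995, -0.098, 0.005], [-0.098, -0.995, 0.001], [0.004, -0.001, -1.0]]
wrist_force: [0.2, 0.7, -0.8]
finger_gap: -0.0
```

Run:
```python
from h import *
a=arm.read_camera("scene");b=arm.read_camera("top")
save(a,"s9",(190,120,480,410),2);save(b,"t9",(75,155,310,260),3.3)
r=np.array([[np.cos(TY),np.sin(TY)],[-np.sin(TY),np.cos(TY)]])
for k,y in {"return_white":.058,"return_brown":.016}.items():
    rg=arm.regions_of(a,k)
    for c in(a,b):
        rg=arm.regions_of(c,k)
        if rg: f=fitbox([(c,rg[0]["region"])],(*tray(0,y),-.1),.004,H[k]+.004);print(k,rg[0]["score"],"tray",r@(np.array(f[:2])-TO),f[2:])
for k,y in {"red":-.039,"blue":-.169,"yellow":-.104}.items():
    h=H["parcel_"+k]+.004;p=tray(0,y);m=comp(cmask(b,k),proj(b,[*p,h-.01]));f=fitbox([(b,m)],(*p,-.1),h-.03,h);print(k,"tray",r@(np.array(f[:2])-TO),f[2:])
```

```text
return_white 0.63 tray [-0.0083  0.054 ] (np.float64(0.13458232815491225), np.float64(0.4042464985994398))
return_white 0.93 tray [-0.0052  0.0593] (np.float64(-0.15648686577380622), np.float64(0.5572477306610806))
return_brown 0.82 tray [-0.0028  0.0067] (np.float64(0.5988490195883882), np.float64(0.5234633690874724))
return_brown 0.94 tray [-0.0055  0.0163] (np.float64(-0.1210786245189377), np.float64(0.3685413860200568))
red tray [-0.0012 -0.0397] (np.float64(-0.09647488807367381), np.float64(0.30406668691573013))
blue tray [ 0.0006 -0.1685] (np.float64(-0.09637193572277371), np.float64(0.17181563534504712))
yellow tray [ 0.0019 -0.1054] (np.float64(-0.08499859768483253), np.float64(0.21599180768197687))
```

View pics/s9.png

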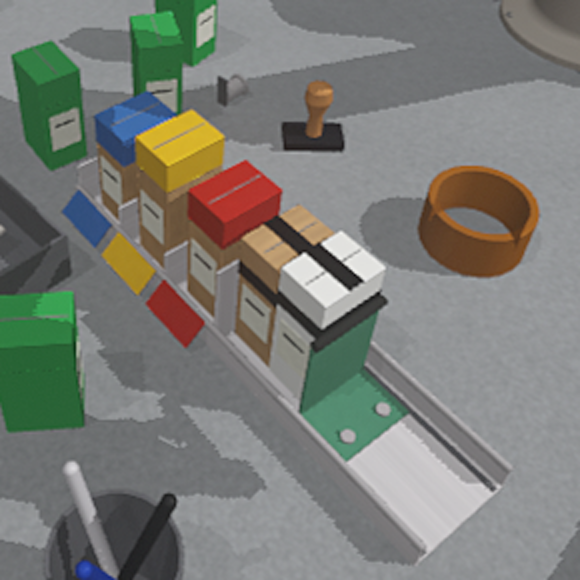

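View pics/t9.png

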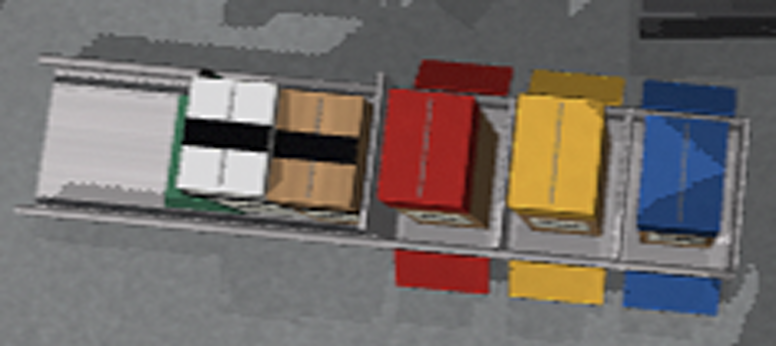

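Both views show each colour in its own bay. White and brown stand upright and touching, between the wall and the stop, with no gap visible. The robot is clear, so I'm handing in.

```bash
python3 -c "
from cell import arm
print(arm.close_job(), arm.get_state()['clock'])"
```

```text
the job is handed in; nothing more can be done
the job is handed in; nothing more can be done
```

The job is done and handed in at about 37 s of the 120 s. I moved yellow briefly into the empty half of the end section, then red, blue and yellow to their own bays. White then went beside brown, and I pushed the stop up with the closed fingers until the push force rose from about 3 N to 19 N with no more travel.

- **Final pictures:** all five parcels stand upright. White and brown touch between the wall and the stop, and the robot is clear.
- **Top camera:** red, blue and yellow sit within about 2 mm of their bay centres. Brown and white fit at tray y 16 and 59 mm; exactly snug would be 16 and 58 mm.
- **Checks that disagreed:** the final scene-camera fits of white and brown were unreliable because each was partly hidden, so I relied on the pictures and the push force for those two. I did not measure the stop's final value directly.
- **Small drop:** I released yellow about 5 mm too high at its temporary place; it stayed upright.

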